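Feed a ceramic bar into an assembly jig

TASK

On the clean bench, lay the oblong white ceramic bar lengthwise in the open trough of the aluminium guide jig and let go of it. Then take the white push stick with the upright grip and, with its head and not with your fingers, feed the bar along the narrow channel, under the sprung pawl, until you feel it bear on the sprung end stop: press it home with about 7 to 10 N for a moment, never more than 15 N on the stop. Draw the stick out so that the pawl drops behind the bar, lay the stick down flat on the bench clear of the jig, and leave the other things where they are.

Things in the scene. Friction and masses are not known exactly. Their poses are not given: they have to be found in the camera images.
- jig: Aluminium guide jig fixed to the bench, base plate 257 x 70 x 8 mm, x from -90 to +167 mm. Origin: on the bench under the mouth of the narrow channel, on its middle line. x is the feed direction (trough to end stop), y across, z up. Its floor is at z = 8 mm throughout. At x = 30 mm a 52 mm high bracket spans the channel and carries the pawl; under its cross pin it is free up to z = 43 mm.
- trough (a point): Middle of the floor of the jig's open trough (jig x = -54.5, z = 8 mm). The trough runs from jig x = -87 to -22 mm, 30 mm wide between low walls 5 mm thick (tops at z = 14 mm, 6 mm over the floor); its rear end is open.
- mouth (a point): Middle of the floor at the mouth of the narrow channel (jig x = 0, z = 8 mm). From jig x = -22 to 0 flared cheeks narrow from 30 to 20 mm; from 0 to 134 mm the channel is straight, 20 mm wide, open on top, walls 8 mm thick. Cheeks and walls: tops at z = 28 mm, 20 mm over the floor.
- pawl (a joint): Angle (rad) of the sprung one-way pawl over the channel, 0 = fully down, about 0.13 to 0.16 while it rides on the bar's top, a little less on the stick. A bar fed in the feed direction lifts it, and it resists with roughly 1 to 7 N along the channel, from where the bar's nose is at about jig x = 54 mm. It drops behind the bar once the bar's tail is past jig x = 63 mm and the stick is drawn back.
- pawl_tip (a point): Tip of the pawl, a steel leaf 10 mm wide, 37 mm long, hinged at jig x = 30, z = 44 mm and sloping down in the feed direction. Fully down, the tip is at jig x = 62, z = 25 mm: 17 mm over the floor, 5 mm lower than the bar's top. It moves with the pawl.
- stop: Aluminium end block of the jig, 18 x 36 x 30 mm, fixed, its centre at jig x = 154 mm. Origin: centre of its underside, on the jig floor (z = 8 mm), axes as the jig's. From it a threaded sleeve with a round sprung steel tip, 16 mm across, points back into the channel. The tip's spring gives 1 mm per 6 N and bottoms at 5 mm; over 15 N damages it.
- stop_line (a point): Fixed point on the jig (not on the tip) at jig x = 109 mm, 11 mm over the floor: the nearest place where the sprung tip's face can stand. The sleeve is set differently every time and the setting is not measured: the face stands 0 to 20 mm further on, to be found by feel. At least 5 N (0.8 mm of give) held for 0.15 s is pressed home.
- bar: Oblong white ceramic bar 44 x 18 x 22 mm (length along its x, width y, height z), about 65 g, two dark hole marks on top; either end may lead. Origin: centre of its underside. It starts lying on the bench. Home, its centre is at about jig x = 87 to 108 mm.
- stick: White plastic push stick, about 160 g. Straight blade 14 mm wide, 18 mm high, from x = -75 to +130 mm (flat pushing head); upright grip block on it, 36 mm long in x, 14 mm wide in y, top 50 mm over the underside, above the origin. Origin: on the underside. A cross foot 44 mm wide at the tail keeps it upright. With its underside 1 to 4 mm over the channel floor it passes freely through channel and under the pawl.
- stick_head (a point): Centre of the push stick's flat head face, 130 mm ahead of the stick's origin along its x, 9 mm above its underside.
- flange: Steel flange ring, 110 mm across, 18 mm high, bystander. Origin: centre of the underside.
- round_spacer: Round ceramic spacer, 26 mm across, 20 mm high, bystander. Origin: centre of the underside.
- square_spacer: Short square ceramic spacer, 22 x 22 x 14 mm, bystander. Origin: centre of the underside.
- jar: White jar with red cap, 54 mm across, 75 mm high, bystander. Origin: centre of the underside.
- cover: Flat white plastic cover disc, 72 mm across, 9 mm high, bystander. Origin: centre of the underside.
- driver: Screwdriver with blue handle, 190 mm, lying on the bench, bystander.
- tweezers: Steel tweezers, 130 mm, lying on the bench, bystander.
Mind the look-alikes: they are no part of the job. Leave any green, purple or turquoise look-alike of the bar alone.

How it is judged:
By the outcome, as a careful person would: the job done as asked, in the order asked, and still so for the second after the job is handed in, with the robot touching nothing.
It also fails if it takes over 61 s, if anything falls off the work surface, if the arm or the gripper's body presses on something with over 40 N, if the wrist force passes 120 N, or if a joint passes its speed limit or range.

ROBOT

A 6-joint arm with a two-finger parallel gripper is mounted at the origin on the work surface. World frame = base frame: x ahead of the robot, y to its left, z up, the work surface at z = 0. Lengths are in m, angles in rad, forces in N, time in s.
With the tool pointing down it reaches from about 0.35 to 0.775 m from the base axis. Payload 5.5 kg.
Tool frame: the origin (TCP) lies midway between the tips of the shut fingers; the grasp point (between the pads) lies hold_point_z behind it (hold_point_z is the distance from the TCP to the grasp point, in m); z points along the fingers, y is the direction in which the jaws open and shut (so a half turn about z gives the same grasp; the last joint's range is limited). The gripper opens to 85 mm and grips with 20 to 120 N. Pads are 22 mm wide; open, the fingers measure 114 mm over their backs; the gripper's body (76 mm by 85 mm) begins 54 mm behind the grasp point. The pads swing forward as they close: fully open they stand 13 mm farther back than shut.
Start: joints at [1.191, 0.313, 0.046, 1.304, 0, 1.431], TCP at [0.137, 0.559, 0.211] pointing down, gripper open.
Joint ranges: [-2.76, 2.76], [-0.86, 1.69], [-1.03, 1.26], [-2.2, 2.34], [-1.47, 1.5], [-3.14, 3.14]. Speed limits (rad/s): [2.57, 2.57, 3.14, 3.14, 3.14, 3.14].

INTERFACE

Orientations are given as a unit quaternion [w, x, y, z].
In Python, from workcell import * gives the robot as it stands. The module is installed in compiled form; this text tells all that it offers.
- The arm moves only by the tool jog_arm, never from a script. Its argument "plan" is a list of rows, each a list of 6 numbers: the shift along the world's x, y, z in m, then the turn, a rotation vector about the world's x, y, z in degrees. A call has exactly 10 rows; each row shifts and turns the commanded pose from where the row before left it; what a row does not reach is not made up. A row lasts 1/10 s, in which the tool goes at most 50 mm and 8.59 degrees, less where a joint would pass 70% of its speed; a pose out of reach is approached as far as the arm can. A call with a gripper value outside its range is refused whole. "hand" is the opening, from 0 (shut) to 1 (fully open), set as the call begins (left out, the last holds). The fingers move at their own pace and stop on an object; "force" is the grip in N (left out, the last holds). Time passes only in rows, so rows that do not move let the fingers close, or fill a call up. It gives the time, the measured TCP pose, the force and the opening at its end, in the units of the state.
- get_state(): the state, without advancing time (a new reading comes with each control period).
- read_camera(name): name is "scene" or "top" or "wrist"; returns the picture (400x640x3 uint8, red, green, blue); there is no depth.
- calibration(name): a dict with "K" (3x3 intrinsics, pixels), "D" ([k1, k2, p1, p2, k3] as OpenCV has them; the pictures are not rectified), "world_to_cam" (4x4, takes a point from world to camera coordinates). Camera axes: x right, y down, z forward; pixel columns grow to the right and rows downward; lengths in m; the calibration is good to about 2 mm. A picture is of the moment at which its call begins: read the wrist's pose just before it. calibration takes no time and is no camera call; for the wrist camera it gives the pose at the moment of the call.
- hand_in(): hands the job in, once; it reports no verdict.
The state is a dict: "clock": time; "joint_pos": joint angles; "qvel": joint speeds; "tau": joint torques, N m; "tcp_pos": TCP position; "orientation": TCP orientation; "wrist_force": force on the tool from outside, world axes, zero at the start; "ft_torque": the same for the moment, N m; "finger_gap": finger opening in m.
Only numpy, scipy, OpenCV 4.12 (cv2) and the standard library are available. Lean on these libraries where they do the work, as an engineer would, in place of code of your own. Each camera call takes 0.05 s, during which the arm holds its last target.

## Working session

There is one attempt and no reset: what is moved stays moved. The work goes in short steps, Python scripts to look and compute and a tool call to move; the robot and the scene stay as the last step left them, time stands still between calls to the robot, and variables do not carry over. Pictures are saved under pics/ and viewed, and the job is handed in when it is done.

Besides the shell and the picture viewer there is one more tool, called after "Emit:" by a JSON object that holds its "name" and its "arguments", one argument or row to a line. jog_arm: Moves the arm, as the interface text tells. Its arguments: {"type":"object","properties":{"plan":{"type":"array","items":{"type":"array","items":{"type":"number"}}},"hand":{"type":"number"},"force":{"type":"number"}},"required":["plan"]}

```bash
mkdir -p pics; ls; python3 - <<'E'
from workcell import *
import cv2,numpy as np
s=get_state(); print(s)
for n in ["scene","top","wrist"]:
    im=read_camera(n); cv2.imwrite(f"pics/{n}0.png",im[:,:,::-1])
    c=calibration(n); print(n,c)
E
```

```text
pics
{'clock': 0.0, 'joint_pos': array([1.19143557e+00, 3.14049044e-01, 4.49937426e-02, 1.30359940e+00,
       4.23106372e-06, 1.43120040e+00]), 'qvel': array([-0.00037498, -0.00055004, -0.00107015, -0.00168021,  0.00174232,
        0.00125267]), 'tau': array([-3.64337839e-04, -4.80622065e+01,  2.98535371e+01,  1.93651300e-02,
        1.44396716e-05,  1.35828739e-05]), 'tcp_pos': array([0.13635102, 0.55804241, 0.20988727]), 'orientation': array([-2.40452179e-04,  1.19595415e-01,  9.92822277e-01, -8.97538766e-04]), 'wrist_force': array([-0.73104764, -0.60565389,  0.48676641]), 'ft_torque': array([-0.0118149 , -0.01140765,  0.02358571]), 'finger_gap': 0.0855358403145726}
scene {'K': array([[361.34229584,   0.        , 320.52700942],
       [  0.        , 361.34229584, 201.30857563],
       [  0.        ,   0.        ,   1.        ]]), 'D': array([-0.0402797,  0.       ,  0.       ,  0.       ,  0.       ]), 'world_to_cam': array([[ 0.73155171,  0.68177931, -0.00300997, -0.42332972],
       [ 0.36023128, -0.39027023, -0.84730312, -0.16487348],
       [-0.57884844,  0.61876176, -0.531101
[... 490 characters left out ...]
24302, -0.99375346,  1.15120921],
       [ 0.        ,  0.        ,  0.        ,  1.        ]])}
wrist {'K': array([[303.45392825,   0.        , 323.98879741],
       [  0.        , 303.45392825, 199.86536849],
       [  0.        ,   0.        ,   1.        ]]), 'D': array([-0.02232321,  0.        ,  0.        ,  0.        ,  0.        ]), 'world_to_cam': array([[ 2.38606010e-01,  9.71116152e-01, -7.68439656e-04,
        -5.74361468e-01],
       [ 9.19381840e-01, -2.25639773e-01,  3.22216893e-01,
        -4.20809575e-02],
       [ 3.12736639e-01, -7.75893766e-02, -9.46665561e-01,
         3.81085920e-01],
       [ 0.00000000e+00,  0.00000000e+00,  0.00000000e+00,
         1.00000000e+00]])}
```

View pics/scene0.png

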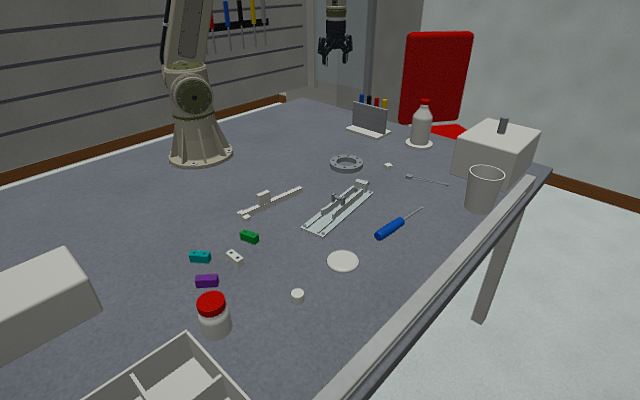

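View pics/top0.png

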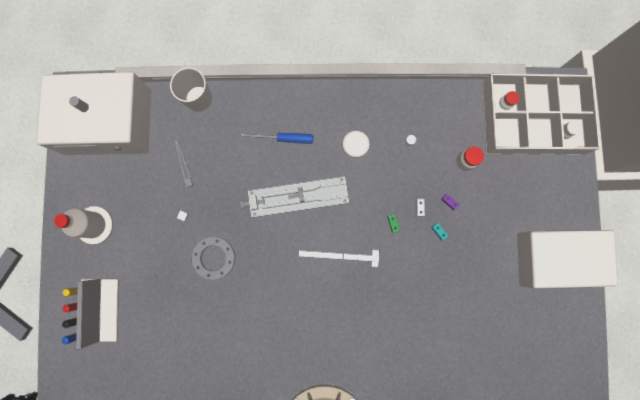

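View pics/wrist0.png

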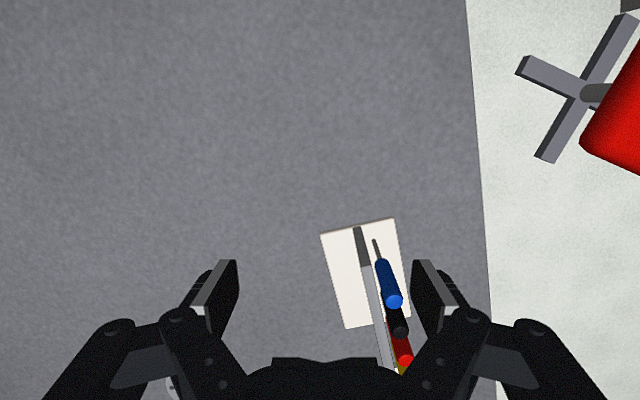

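```bash
python3 - <<'E'
from workcell import *
print([k for k in globals() if not k.startswith('__')])
try: print(hold_point_z)
except Exception as e: print(e)
E
```

```text
['read_camera', 'calibration', 'hand_in', 'get_state', 'MotionError', 'hold_point_z']
0.0187
```

```bash
python3 - <<'E'
import cv2
im=cv2.imread("pics/top0.png")
cv2.imwrite("pics/topj.png",cv2.resize(im[170:275,235:395],None,fx=5,fy=5,interpolation=cv2.INTER_CUBIC))
cv2.imwrite("pics/topb.png",cv2.resize(im[180:255,370:470],None,fx=8,fy=8,interpolation=cv2.INTER_CUBIC))
E
```

```text
(no output)
```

View pics/topj.png

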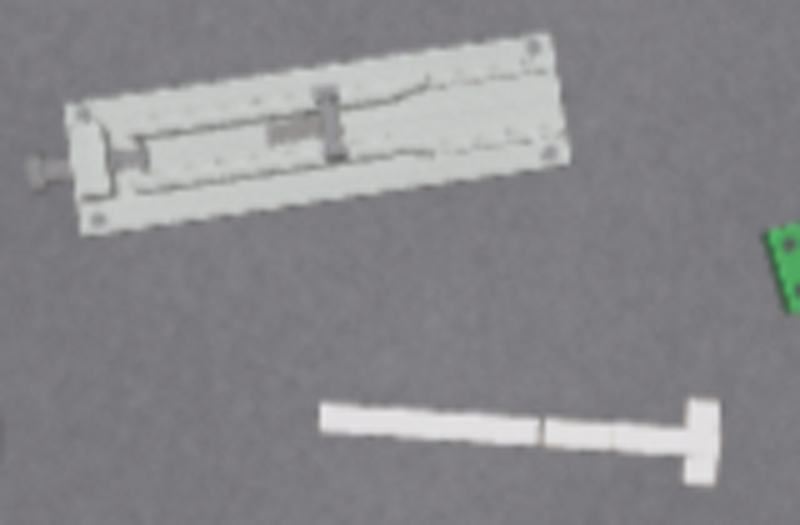

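View pics/topb.png

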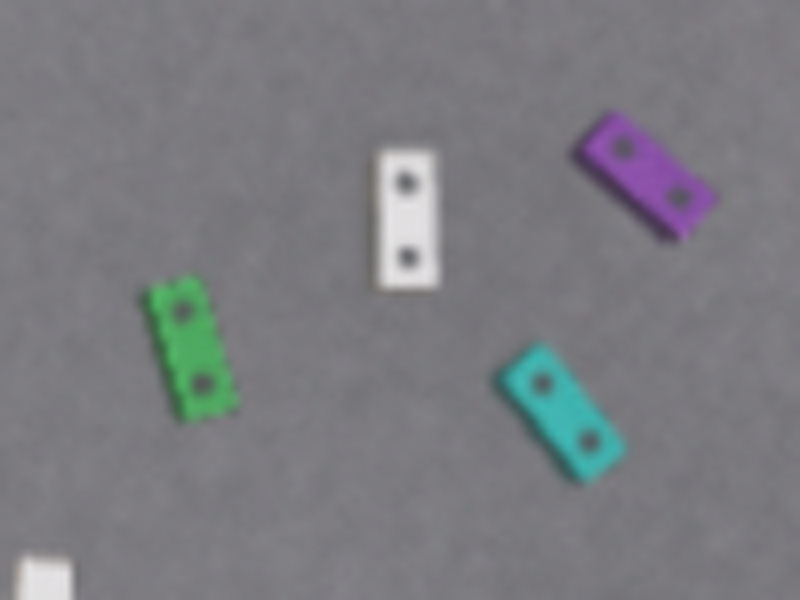

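```bash
cat > h.py <<'E'
import numpy as np, cv2
def cal(c): return np.array(c["K"]),np.array(c["D"]),np.array(c["world_to_cam"])
def ray(c,px,z):
    K,D,T=cal(c); px=np.asarray(px,float).reshape(-1,1,2)
    n=cv2.undistortPoints(px,K,D).reshape(-1,2)
    d=np.c_[n,np.ones(len(n))]@T[:3,:3]; o=-T[:3,:3].T@T[:3,3]
    z=np.broadcast_to(z,(len(n),))
    return o+d*((z-o[2])/d[:,2])[:,None]
def proj(c,P):
    K,D,T=cal(c); P=np.asarray(P,float).reshape(-1,3)
    return cv2.projectPoints(P,cv2.Rodrigues(T[:3,:3])[0],T[:3,3],K,D)[0].reshape(-1,2)
E
python3 - <<'E'
from workcell import *
from h import *
im=cv2.imread("pics/top0.png"); c=calibration("top")
g=im.min(2)
m=(g>155).astype(np.uint8)
n,l,st,ce=cv2.connectedComponentsWithStats(m)
for i in range(1,n):
    x,y,w,h,a=st[i]
    if 60<a<6000 and 230<ce[i][0]<440 and 120<ce[i][1]<270:
        cn=cv2.findContours((l==i).astype(np.uint8),0,1)[0][0]
        z=.008 if a>1500 else .018
        if abs(ce[i][0]-421)<6: z=.022
        P=ray(c,cn.reshape(-1,2),z)[:,:2].astype(np.float32)
        r=cv2.minAreaRect(P*1000)
        print(ce[i].round(1),a,"rect mm",np.round(r[0],1),np.round(r[1],1),round(r[2],2))
        print(cv2.boxPoints(r).round(0).tolist())
E
```

```text
[355.7 143.4] 550 rect mm [726.7 -91.4] [68.2 66.9] 89.59
[[693.0, -125.0], [760.0, -126.0], [760.0, -58.0], [694.0, -57.0]]
[410.8 139.1] 78 rect mm [ 737.9 -236.3] [26.5 21.5] 89.76
[[727.0, -250.0], [749.0, -250.0], [749.0, -223.0], [727.0, -223.0]]
[298.9 196.3] 2391 rect mm [590.6  61.5] [ 71.  256.8] 8.01
[[537.0, 184.0], [573.0, -71.0], [644.0, -61.0], [608.0, 194.0]]
[420.5 207.1] 124 rect mm [ 557.9 -254.3] [18.2 41.7] 88.16
[[537.0, -263.0], [578.0, -264.0], [579.0, -246.0], [537.0, -245.0]]
[342.9 255.8] 568 rect mm [431.3 -41.8] [201.3  43.1] 89.32
[[409.0, -142.0], [452.0, -143.0], [454.0, 59.0], [411.0, 59.0]]
```

Emit:
{"name": "jog_arm", "arguments": {
  "plan": [
    [0.03, -0.038, 0.001, 0, 0, 1.2],
    [0.03, -0.039, 0, 0, 0, 1.2],
    [0.03, -0.039, 0, 0, 0, 1.2],
    [0.03, -0.039, 0, 0, 0, 1.2],
    [0.03, -0.039, 0, 0, 0, 1.2],
    [0.03, -0.039, 0, 0, 0, 1.2],
    [0.03, -0.039, 0, 0, 0, 1.2],
    [0.03, -0.039, 0, 0, 0, 1.2],
    [0.03, -0.039, 0, 0, 0, 1.2],
    [0.03, -0.039, 0, 0, 0, 1.2]
  ],
  "hand": 0.6
}}

```text
clock: 1.15
tcp_pos: [0.4373, 0.1677, 0.2118]
orientation: [0.0, 0.015, 1.0, 0.0]
wrist_force: [0.3, 1.2, -0.4]
finger_gap: 0.0517
```

Emit:
{"name": "jog_arm", "arguments": {
  "plan": [
    [0.01, -0.042, 0, 0, 0, 0],
    [0.01, -0.042, 0, 0, 0, 0],
    [0.01, -0.042, 0, 0, 0, 0],
    [0.01, -0.042, 0, 0, 0, 0],
    [0.01, -0.042, 0, 0, 0, 0],
    [0.01, -0.042, 0, 0, 0, 0],
    [0.01, -0.042, 0, 0, 0, 0],
    [0.01, -0.042, -0.01, 0, 0, 0],
    [0.01, -0.042, -0.02, 0, 0, 0],
    [0.01, -0.042, -0.02, 0, 0, 0]
  ]
}}

```text
clock: 2.15
tcp_pos: [0.5369, -0.2524, 0.1614]
orientation: [0.0, 0.015, 1.0, -0.0]
wrist_force: [0.3, 0.6, -0.7]
finger_gap: 0.0514
```

```bash
cat > shot.py <<'E'
import sys,pickle,cv2
from workcell import *
n,name=sys.argv[1],sys.argv[2]
c=calibration(n); im=read_camera(n)
cv2.imwrite(f"pics/{name}.png",im[:,:,::-1]); pickle.dump(c,open(f"pics/{name}.pkl","wb"))
s=get_state(); print(s["clock"],s["tcp_pos"].round(4),s["orientation"].round(4),s["wrist_force"].round(2),round(s["finger_gap"],4))
E
python3 shot.py wrist w1
```

```text
2.2 [ 0.5369 -0.2581  0.1567] [-1.100e-03  1.760e-02  9.998e-01 -9.000e-04] [ 3.08 -4.63 -2.25] 0.0516
```

View pics/w1.png

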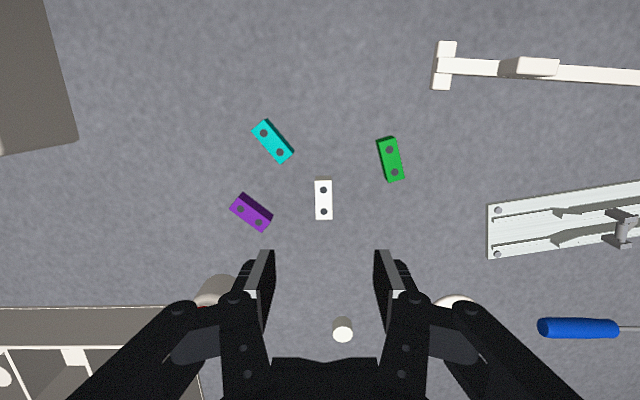

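```bash
cat > bar.py <<'E'
import sys,pickle
from h import *
name=sys.argv[1]; x0,x1,y0,y1=map(int,sys.argv[2:6]); z=float(sys.argv[6]); thr=int(sys.argv[7])
im=cv2.imread(f"pics/{name}.png"); c=pickle.load(open(f"pics/{name}.pkl","rb"))
s=8; cr=cv2.resize(im[y0:y1,x0:x1],None,fx=s,fy=s,interpolation=cv2.INTER_CUBIC)
m=(cr.min(2)>thr).astype(np.uint8)
cn=max(cv2.findContours(m,0,1)[0],key=cv2.contourArea).reshape(-1,2)
px=(cn+.5)/s-.5+[x0,y0]
P=ray(c,px,z)[:,:2]
r=cv2.minAreaRect((P*1000).astype(np.float32)); print("rect",np.round(r[0],1),np.round(r[1],1),round(r[2],2))
print(cv2.boxPoints(r).round(1).tolist())
cv2.drawContours(cr,[cn.reshape(-1,1,2)],-1,(0,0,255),1)
cv2.imwrite(f"pics/{name}_c.png",cr[:600,:800])
E
python3 bar.py w1 300 350 170 230 .022 170
```

```text
rect [ 558.3 -254.2] [18.9 44.5] 89.64
[[536.0, -263.5], [580.4000244140625, -263.79998779296875], [580.5, -244.89999389648438], [536.0999755859375, -244.60000610351562]]
```

View pics/w1_c.png

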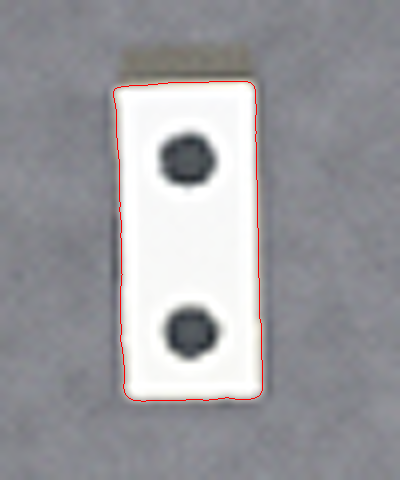

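Emit:
{"name": "jog_arm", "arguments": {
  "plan": [
    [0.01, -0.002, -0.01, 0, 0, 0.7],
    [0.011, -0.002, -0.02, 0, 0, 0.7],
    [0, 0, -0.03, 0, 0, 0],
    [0, 0, -0.03, 0, 0, 0],
    [0, 0, -0.02, 0, 0, 0],
    [0, 0, -0.015, 0, 0, 0],
    [0, 0, -0.007, 0, 0, 0],
    [0, 0, 0, 0, 0, 0],
    [0, 0, 0, 0, 0, 0],
    [0, 0, 0, 0, 0, 0]
  ]
}}

```text
clock: 3.2
tcp_pos: [0.5585, -0.2547, 0.0311]
orientation: [0.001, 0.003, 1.0, -0.0]
wrist_force: [0.0, -0.8, -0.2]
finger_gap: 0.0513
```

```bash
python3 shot.py wrist w2
```

```text
3.25 [ 0.5584 -0.2547  0.031 ] [ 9.0e-04  2.9e-03  1.0e+00 -5.0e-04] [0.22 0.26 0.41] 0.0515
```

View pics/w2.png

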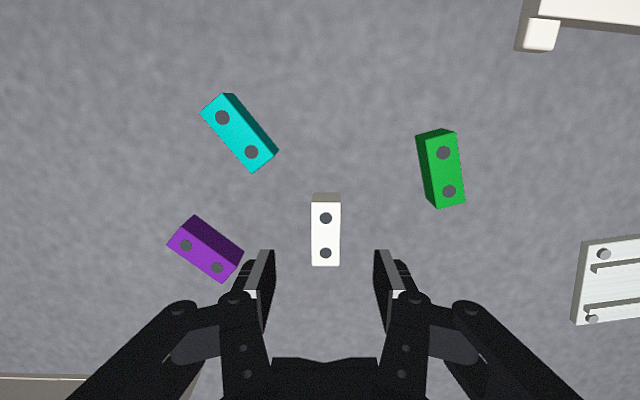

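```bash
python3 - <<'E'
import pickle
from h import *
c=pickle.load(open("pics/w2.pkl","rb"))
print((ray(c,[[240,256],[216,282],[167,243],[325,233],[311,203],[340,203],[312,265],[339,265]],.022)*1000).round(1))
print(proj(c,[[.5584,-.2547,.031],[.5584,-.2547,.0497]]))
E
```

```text
[[ 572.9 -309.1   22. ]
 [ 592.5 -327.1   22. ]
 [ 563.5 -354.9   22. ]
 [ 557.  -254.3   22. ]
 [ 537.  -262.6   22. ]
 [ 537.1 -245.1   22. ]
 [ 579.8 -262.9   22. ]
 [ 579.9 -245.3   22. ]]
[[324.34584753 241.59409235]
 [324.37626738 257.29759995]]
```

Emit:
{"name": "jog_arm", "arguments": {
  "plan": [
    [0, 0.0005, -0.006, 0, 0, 0],
    [0, 0, -0.008, 0, 0, 0],
    [0, 0, -0.006, 0, 0, 0],
    [0, 0, -0.003, 0, 0, 0],
    [0, 0, 0, 0, 0, 0],
    [0, 0, 0, 0, 0, 0],
    [0, 0, 0, 0, 0, 0],
    [0, 0, 0, 0, 0, 0],
    [0, 0, 0, 0, 0, 0],
    [0, 0, 0, 0, 0, 0]
  ]
}}

```text
clock: 4.25
tcp_pos: [0.5577, -0.2539, 0.007]
orientation: [0.0, 0.003, 1.0, -0.0]
wrist_force: [-0.2, -0.1, -0.1]
finger_gap: 0.0512
```

Emit:
{"name": "jog_arm", "arguments": {
  "plan": [
    [0, 0, 0, 0, 0, 0],
    [0, 0, 0, 0, 0, 0],
    [0, 0, 0, 0, 0, 0],
    [0, 0, 0, 0, 0, 0],
    [0, 0, 0, 0, 0, 0],
    [0, 0, 0, 0, 0, 0],
    [0, 0, 0, 0, 0, 0],
    [0, 0, 0.005, 0, 0, 0],
    [0, 0, 0.015, 0, 0, 0],
    [0, 0, 0.03, 0, 0, 0]
  ],
  "hand": 0,
  "force": 50
}}

```text
clock: 5.25
tcp_pos: [0.5558, -0.2528, 0.0553]
orientation: [-0.002, 0.003, 1.0, 0.001]
wrist_force: [0.3, -0.2, -0.0]
finger_gap: -0.0002
```

```bash
python3 shot.py wrist w3
```

```text
5.3 [ 0.5593 -0.2549  0.0621] [ 0.002   0.0029  1.     -0.0012] [ 0.59 -1.51  3.35] 0.0005
```

View pics/w3.png

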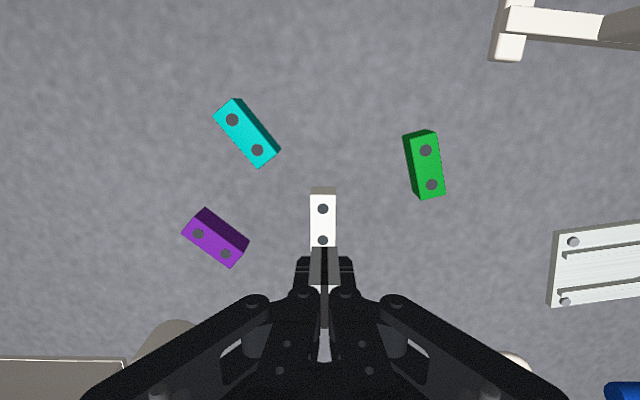

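```bash
python3 - <<'E'
import pickle
from h import *
c=pickle.load(open("pics/w3.pkl","rb"))
print((ray(c,[[310,194.5],[336,194.5],[336,245],[310,245],[323,209],[322.5,240.5]],.022)*1000).round(1))
c=pickle.load(open("pics/w2.pkl","rb"))
print((ray(c,[[325.5,217.5],[325.5,253]],.022)*1000).round(1))
E
```

```text
[[ 536.5 -262.4   22. ]
 [ 536.7 -244.6   22. ]
 [ 575.  -244.4   22. ]
 [ 574.8 -263.2   22. ]
 [ 547.1 -253.6   22. ]
 [ 571.3 -254.2   22. ]]
[[ 546.5 -253.9   22. ]
 [ 571.1 -254.    22. ]]
```

Emit:
{"name": "jog_arm", "arguments": {
  "plan": [
    [0.0005, 0, -0.005, 0, 0, 0],
    [0, 0, -0.008, 0, 0, 0],
    [0, 0, -0.008, 0, 0, 0],
    [0, 0, 0, 0, 0, 0],
    [0, 0, 0, 0, 0, 0],
    [0, 0, 0, 0, 0, 0],
    [0, 0, -0.008, 0, 0, 0],
    [0, 0, -0.009, 0, 0, 0],
    [0, 0, -0.009, 0, 0, 0],
    [0, 0, -0.004, 0, 0, 0]
  ],
  "hand": 0.5
}}

```text
clock: 6.3
tcp_pos: [0.5572, -0.2534, 0.0042]
orientation: [-0.001, 0.003, 1.0, 0.001]
wrist_force: [-0.1, 0.2, 1.3]
finger_gap: 0.0428
```

Emit:
{"name": "jog_arm", "arguments": {
  "plan": [
    [0, 0, 0, 0, 0, 0],
    [0, 0, 0, 0, 0, 0],
    [0, 0, 0, 0, 0, 0],
    [0, 0, 0, 0, 0, 0],
    [0, 0, 0, 0, 0, 0],
    [0, 0, 0, 0, 0, 0],
    [0, 0, 0, 0, 0, 0],
    [0, 0, 0, 0, 0, 0],
    [0, 0, 0, 0, 0, 0],
    [0, 0, 0, 0, 0, 0]
  ],
  "hand": 0,
  "force": 50
}}

```text
clock: 7.3
tcp_pos: [0.5581, -0.2539, 0.0058]
orientation: [0.0, 0.003, 1.0, 0.0]
wrist_force: [0.6, 0.2, 0.9]
finger_gap: 0.0002
```

```bash
python3 shot.py wrist w4;python3 shot.py scene s4
```

```text
7.35 [ 0.558  -0.2539  0.0058] [-0.e+00  3.e-03  1.e+00  1.e-04] [-0.12  0.46 -0.59] 0.0002
7.4 [ 0.5581 -0.2539  0.0058] [-0.e+00  3.e-03  1.e+00  1.e-04] [ 0.18 -0.55  0.65] -0.0003
```

View pics/w4.png

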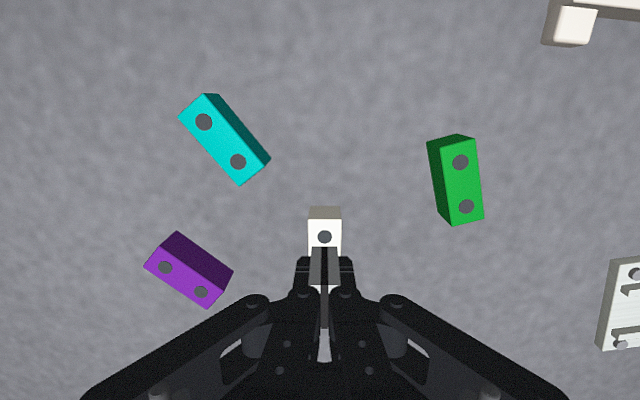

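```bash
python3 - <<'E'
import cv2
im=cv2.imread("pics/s4.png")
cv2.imwrite("pics/s4c.png",cv2.resize(im[170:300,170:300],None,fx=4.5,fy=4.5,interpolation=cv2.INTER_CUBIC))
E
```

```text
(no output)
```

View pics/s4c.png

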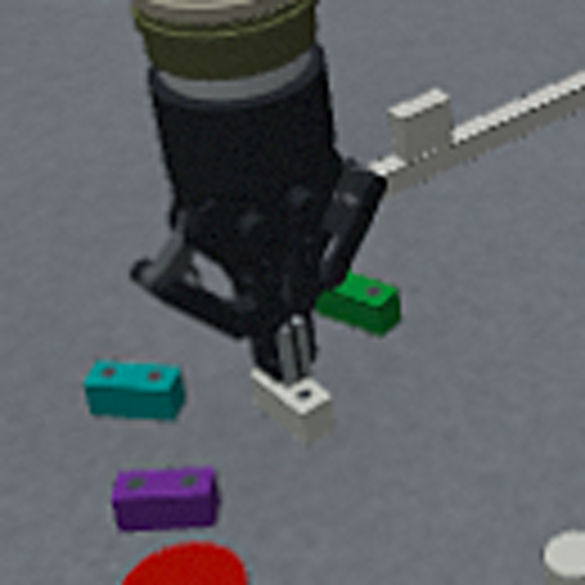

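```bash
python3 - <<'E'
import pickle
from h import *
c=pickle.load(open("pics/w4.pkl","rb"))
for x in (.547,.558,.569):
  for z in (.0058,.015,.022,.03,.04): print(x,z,proj(c,[[x,-.2539,z]]).round(1))
im=cv2.imread("pics/w4.png")
cv2.imwrite("pics/w4c.png",cv2.resize(im[190:310,250:400],None,fx=5,fy=5,interpolation=cv2.INTER_CUBIC))
E
```

```text
0.547 0.0058 [[324.3 224.8]]
0.547 0.015 [[324.4 231.4]]
0.547 0.022 [[324.4 236.9]]
0.547 0.03 [[324.4 243.7]]
0.547 0.04 [[324.5 253.3]]
0.558 0.0058 [[324.4 241.7]]
0.558 0.015 [[324.5 249. ]]
0.558 0.022 [[324.5 255.1]]
0.558 0.03 [[324.5 262.6]]
0.558 0.04 [[324.6 273.1]]
0.569 0.0058 [[324.6 257.9]]
0.569 0.015 [[324.6 265.9]]
0.569 0.022 [[324.6 272.5]]
0.569 0.03 [[324.7 280.7]]
0.569 0.04 [[324.7 292. ]]
```

View pics/w4c.png

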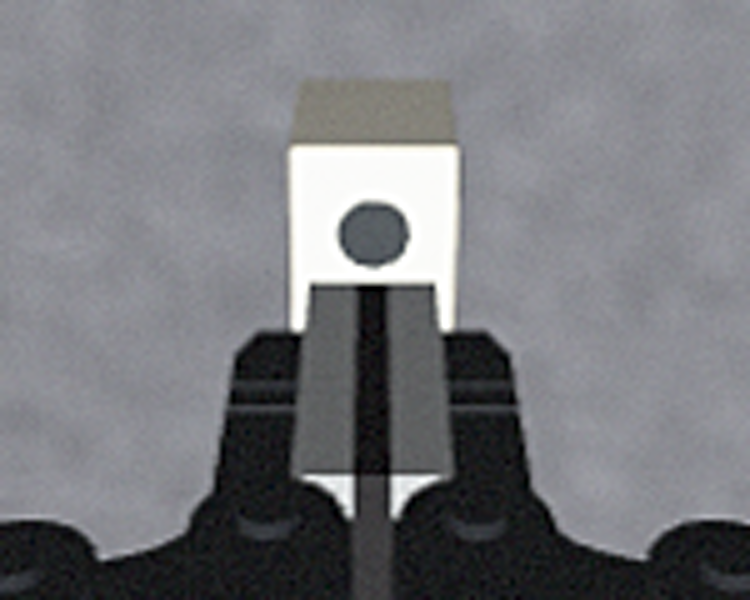

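```bash
python3 - <<'E'
import pickle
from h import *
c=pickle.load(open("pics/s4.pkl","rb"))
for z in (.0058,.022,.03,.04): print(z,((proj(c,[[.558,-.2539,z]])-[170,170])*4.5).round(0), ((proj(c,[[.547,-.2539,z]])-[170,170])*4.5).round(0), ((proj(c,[[.569,-.2539,z]])-[170,170])*4.5).round(0))
E
```

```text
0.0058 [[293. 407.]] [[280. 397.]] [[307. 417.]]
0.022 [[289. 381.]] [[275. 371.]] [[302. 392.]]
0.03 [[287. 369.]] [[273. 359.]] [[300. 379.]]
0.04 [[284. 353.]] [[270. 343.]] [[298. 363.]]
```

```bash
python3 - <<'E'
import cv2,pickle
from h import *
im=cv2.imread("pics/s4.png"); c=pickle.load(open("pics/s4.pkl","rb"))
x0,y0,s=215,230,16
cr=cv2.resize(im[y0:y0+37,x0:x0+50],None,fx=s,fy=s,interpolation=cv2.INTER_CUBIC)
for z in (.022,.03,.04):
  for x in (.547,.569):
    p=(proj(c,[[x,-.2539,z]])[0]+.5-[x0,y0])*s
    cv2.circle(cr,tuple(int(v) for v in p),3,(0,0,255) if x<.55 else (255,0,0),-1); print(z,x,p.round())
cv2.imwrite("pics/s4d.png",cr)
E
```

```text
0.022 0.547 [268. 369.]
0.022 0.569 [363. 441.]
0.03 0.547 [260. 323.]
0.03 0.569 [355. 395.]
0.04 0.547 [249. 266.]
0.04 0.569 [346. 338.]
```

View pics/s4d.png

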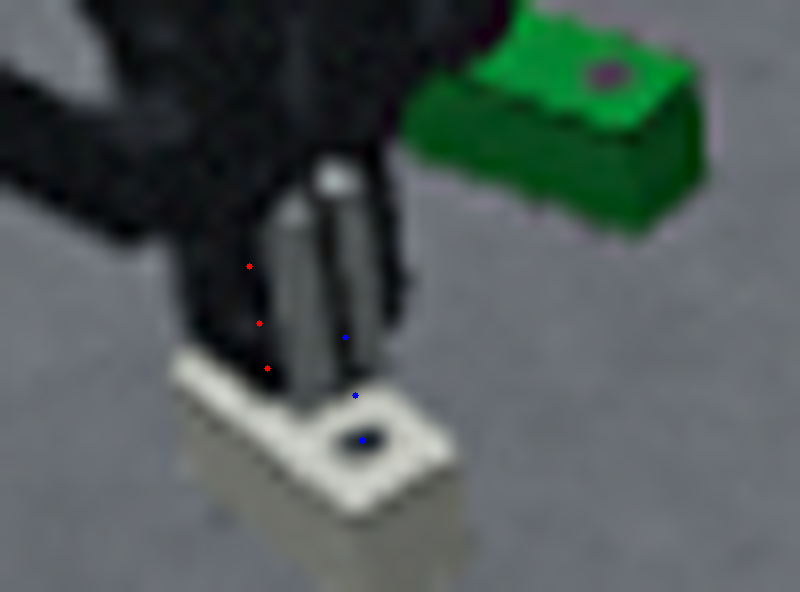

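Emit:
{"name": "jog_arm", "arguments": {
  "plan": [
    [0, 0, 0.002, 0, 0, 0],
    [0, 0, 0, 0, 0, 0],
    [0, 0, 0, 0, 0, 0],
    [0, 0, 0, 0, 0, 0],
    [0, 0, 0, 0, 0, 0],
    [0, 0, 0, 0, 0, 0],
    [0, 0, -0.004, 0, 0, 0],
    [0, 0, -0.006, 0, 0, 0],
    [0, 0, -0.006, 0, 0, 0],
    [0, 0, -0.002, 0, 0, 0]
  ],
  "hand": 0.5
}}

```text
clock: 8.4
tcp_pos: [0.5574, -0.2535, -0.0114]
orientation: [-0.001, 0.003, 1.0, 0.001]
wrist_force: [-1.0, 0.9, -0.4]
finger_gap: 0.0425
```

```bash
python3 shot.py wrist w5;python3 shot.py scene s5;  python3 - <<'E'
import cv2,pickle
from h import *
im=cv2.imread("pics/s5.png"); c=pickle.load(open("pics/s5.pkl","rb"))
x0,y0,s=205,225,14
cr=cv2.resize(im[y0:y0+40,x0:x0+57],None,fx=s,fy=s,interpolation=cv2.INTER_CUBIC)
cv2.imwrite("pics/s5d.png",cr)
E
```

```text
8.45 [ 0.5573 -0.2534 -0.0115] [-8.e-04  3.e-03  1.e+00  6.e-04] [-0.46 -0.51  0.29] 0.0426
8.5 [ 0.5575 -0.2536 -0.011 ] [-6.e-04  3.e-03  1.e+00  4.e-04] [-0.41 -0.12 -0.09] 0.0427
```

View pics/w5.png

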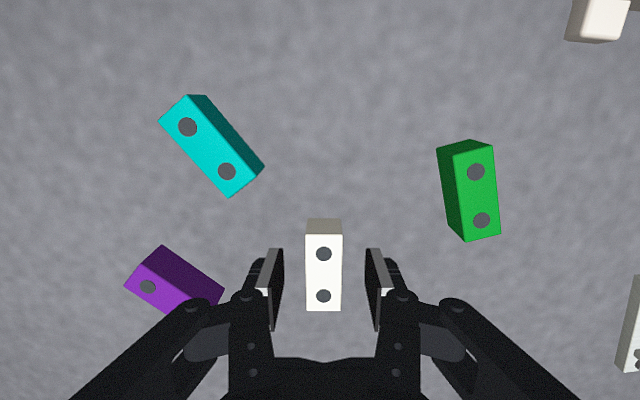

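View pics/s5d.png

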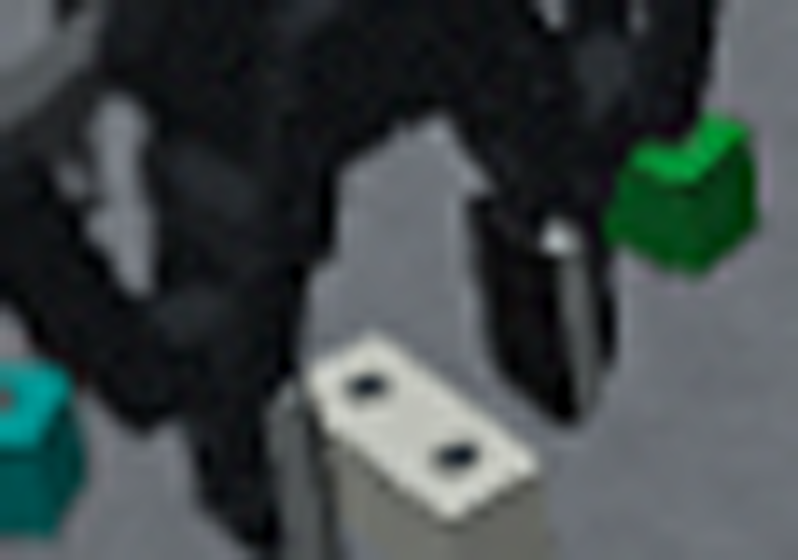

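```bash
python3 - <<'E'
import cv2,pickle
from h import *
c=pickle.load(open("pics/s5.pkl","rb"))
for y in (-.2322,-.2280):
 for z in (0,.01,.02,.03):print(y,z,((proj(c,[[.5685,y,z]])[0]+.5-[205,225])*14).round())
c=pickle.load(open("pics/w5.pkl","rb"))
for z in (0,.01,.02,.03):print(z,proj(c,[[.5465,-.2322,z],[.5465,-.2748,z]]).round(1).tolist())
E
```

```text
-0.2322 0 [585. 494.]
-0.2322 0.01 [578. 446.]
-0.2322 0.02 [570. 397.]
-0.2322 0.03 [563. 348.]
-0.228 0 [606. 481.]
-0.228 0.01 [599. 433.]
-0.228 0.02 [592. 385.]
-0.228 0.03 [585. 335.]
0 [[362.9, 233.2], [285.7, 233.7]]
0.01 [[365.3, 241.3], [283.4, 241.9]]
0.02 [[367.9, 250.5], [280.9, 251.2]]
0.03 [[371.0, 261.0], [278.0, 261.7]]
```

Emit:
{"name": "jog_arm", "arguments": {
  "plan": [
    [0, 0, -0.003, 0, 0, 0],
    [0, 0, 0, 0, 0, 0],
    [0, 0, 0, 0, 0, 0],
    [0, 0, 0, 0, 0, 0],
    [0, 0, 0, 0, 0, 0],
    [0, 0, 0, 0, 0, 0],
    [0, 0, 0, 0, 0, 0],
    [0, 0, 0, 0, 0, 0],
    [0, 0, 0, 0, 0, 0],
    [0, 0, 0, 0, 0, 0]
  ],
  "hand": 0,
  "force": 50
}}

```text
clock: 9.5
tcp_pos: [0.5581, -0.2539, -0.0132]
orientation: [-0.0, 0.003, 1.0, 0.0]
wrist_force: [-0.1, -0.6, -1.6]
finger_gap: 0.0165
```

Emit:
{"name": "jog_arm", "arguments": {
  "plan": [
    [0, 0, 0.025, 0, 0, 0],
    [0, 0, 0.04, 0, 0, -9],
    [0.005, 0.026, 0.015, 0, 0, -8.5],
    [0.006, 0.03, 0, 0, 0, -8.5],
    [0.006, 0.034, 0, 0, 0, -8.5],
    [0.006, 0.034, 0, 0, 0, -8.5],
    [0.006, 0.034, 0, 0, 0, -8.5],
    [0.006, 0.026, 0, 0, 0, -8.5],
    [0.006, 0.024, 0, 0, 0, -8.5],
    [0.004, 0.016, 0, 0, 0, -8.5]
  ]
}}

```text
clock: 10.5
tcp_pos: [0.6033, -0.028, 0.0669]
orientation: [-0.0, 0.624, 0.782, 0.0]
wrist_force: [0.5, 0.2, -1.0]
finger_gap: 0.0166
```

Emit:
{"name": "jog_arm", "arguments": {
  "plan": [
    [0, 0, 0, 0, 0, -5.2],
    [0, 0, 0, 0, 0, 0],
    [0, 0, 0, 0, 0, 0],
    [0, 0, 0, 0, 0, 0],
    [0, 0, 0, 0, 0, 0],
    [0, 0, 0, 0, 0, 0],
    [0, 0, 0, 0, 0, 0],
    [0, 0, 0, 0, 0, 0],
    [0, 0, 0, 0, 0, 0],
    [0, 0, 0, 0, 0, 0]
  ]
}}

```text
clock: 11.5
tcp_pos: [0.6031, -0.0299, 0.0668]
orientation: [0.0, 0.657, 0.754, 0.0]
wrist_force: [-0.5, 0.3, -0.3]
finger_gap: 0.0164
```

```bash
python3 shot.py wrist w6
```

```text
11.55 [ 0.6031 -0.0299  0.0668] [0.     0.6569 0.754  0.    ] [ 0.02 -0.19 -0.21] 0.0167
```

View pics/w6.png

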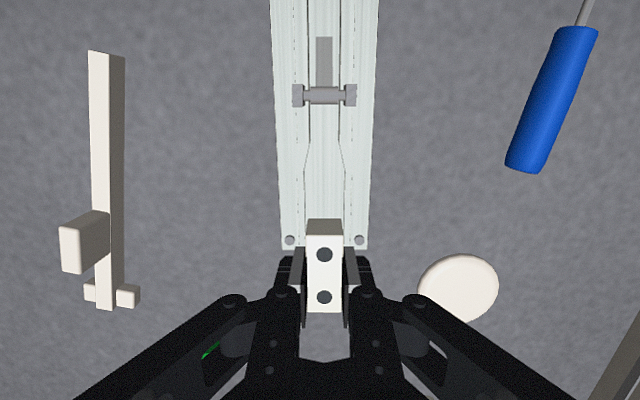

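```bash
cat > jig.py <<'E'
import sys,pickle
from h import *
name,ra,rb,mid=sys.argv[1],*map(int,sys.argv[2:5])
im=cv2.imread(f"pics/{name}.png"); c=pickle.load(open(f"pics/{name}.pkl","rb"))
g=cv2.GaussianBlur(im,(3,3),0).min(2).astype(float)
L=[];R=[]
for r in range(ra,rb,3):
    row=g[r]; 
    def cross(i,d):
        # first from outside in where bright
        while row[i]<160: i+=d
        a,b=row[i-d],row[i]; return i-d*(b-160)/(b-a)
    L.append((cross(mid-75,1),r)); R.append((cross(mid+75,-1),r))
def fit(p):
    P=ray(c,p,.008)[:,:2]; vx,vy,x,y=cv2.fitLine((P*1000).astype(np.float32),cv2.DIST_HUBER,0,.01,.01).ravel()
    d=np.array([vx,vy])*np.sign(vy); res=(P*1000-[x,y])@[-d[1],d[0]]
    return d,np.array([x,y]),res.std(),len(p)
dl,pl,sl,n=fit(L); dr,pr,sr,_=fit(R)
al,ar=[np.degrees(np.arctan2(d[1],d[0])) for d in (dl,dr)]
a=np.radians((al+ar)/2); d=np.array([np.cos(a),np.sin(a)]); nn=np.array([-d[1],d[0]])
print("angles",round(al,2),round(ar,2),"std",sl.round(2),sr.round(2),"width",round((pr-pl)@nn,2))
off=((pl@nn)+(pr@nn))/2
print("centre line: n.p =",round(off,2),"n",nn.round(4),"d",d.round(4))
E
python3 jig.py w6 6 230 325; python3 bar.py w6 290 360 215 330 .102 190
```

```text
angles 97.81 97.98 std 0.17 0.14 width -69.74
centre line: n.p = -593.99 n [-0.9905 -0.1374] d [-0.1374  0.9905]
rect [603.3 -24.7] [33.1 53.8] 7.81
[[583.2999877929688, -0.4000000059604645], [590.5999755859375, -53.599998474121094], [623.4000244140625, -49.099998474121094], [616.0999755859375, 4.099999904632568]]
```

View pics/w6_c.png

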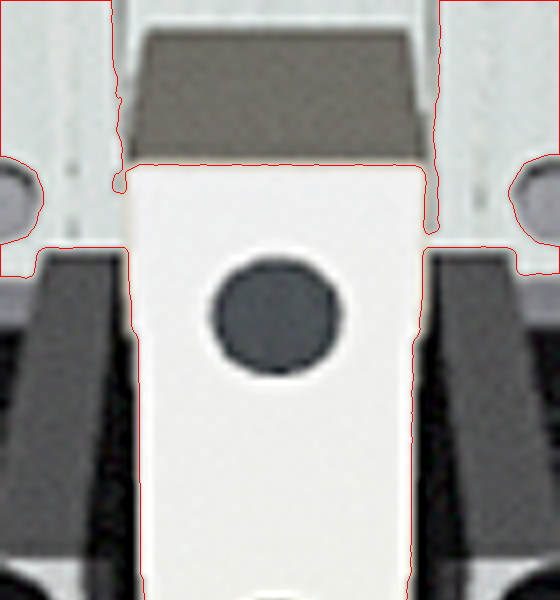

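```bash
python3 - <<'E'
import cv2,pickle
from h import *
c=pickle.load(open("pics/w6.pkl","rb")); im=cv2.imread("pics/w6.png")
d=np.array([-.1374,.9905]); n=np.array([-.9905,-.1374])
P=ray(c,[[284,248],[366,249]],.008)[:,:2]*1000; print("rear",P@d, P@n)
P=ray(c,[[324,41],[324,36]],.025)[:,:2]*1000;print("pawl tip",P@d,P@n)
cr=cv2.resize(im[225:265,260:390],None,fx=6,fy=6,interpolation=cv2.INTER_CUBIC);cr2=cv2.resize(im[0:130,260:390],None,fx=4,fy=4,interpolation=cv2.INTER_CUBIC)
cv2.imwrite("pics/w6r.png",cr);cv2.imwrite("pics/w6p.png",cr2)
E
```

```text
rear [-147.08638631 -148.10738487] [-561.09403951 -628.36181812]
pawl tip [2.80251908 5.55998014] [-594.13410629 -594.13856785]
```

View pics/w6r.png

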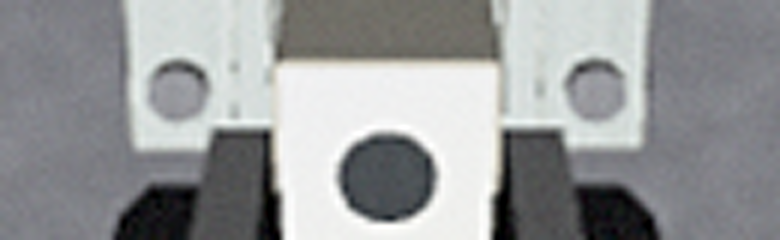

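View pics/w6p.png

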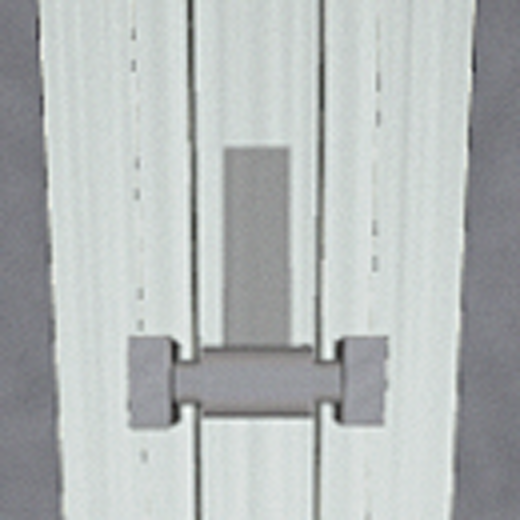

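Emit:
{"name": "jog_arm", "arguments": {
  "plan": [
    [0.0007, 0, -0.015, 0, 0, 0],
    [0, 0, -0.02, 0, 0, 0],
    [0, 0, -0.015, 0, 0, 0],
    [0, 0, -0.01, 0, 0, 0],
    [0, 0, -0.005, 0, 0, 0],
    [0, 0, -0.003, 0, 0, 0],
    [0, 0, -0.002, 0, 0, 0],
    [0, 0, 0, 0, 0, 0],
    [0, 0, 0, 0, 0, 0],
    [0, 0, 0, 0, 0, 0]
  ]
}}

```text
clock: 12.55
tcp_pos: [0.6042, -0.03, -0.0027]
orientation: [0.0, 0.657, 0.754, 0.0]
wrist_force: [0.2, 0.3, -1.1]
finger_gap: 0.0166
```

```bash
python3 shot.py wrist w7
```

```text
12.6 [ 0.6041 -0.03   -0.0027] [4.000e-04 6.569e-01 7.539e-01 2.000e-04] [-0.37  0.25 -1.39] 0.0163
```

View pics/w7.png

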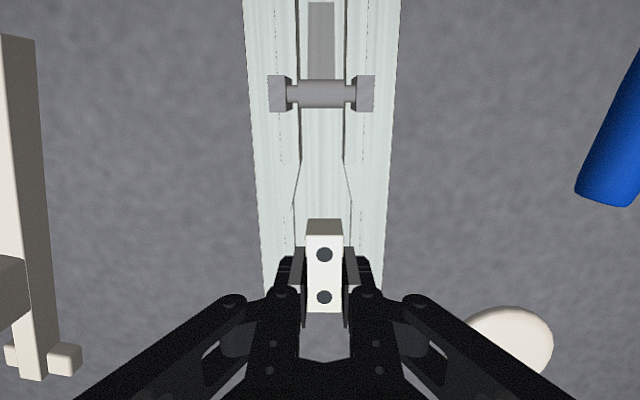

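Emit:
{"name": "jog_arm", "arguments": {
  "plan": [
    [0, 0, -0.001, 0, 0, 0],
    [0, 0, -0.001, 0, 0, 0],
    [0, 0, -0.0004, 0, 0, 0],
    [0, 0, 0, 0, 0, 0],
    [0, 0, 0, 0, 0, 0],
    [0, 0, 0, 0, 0, 0],
    [0, 0, 0, 0, 0, 0],
    [0, 0, 0, 0, 0, 0],
    [0, 0, 0, 0, 0, 0],
    [0, 0, 0, 0, 0, 0]
  ]
}}

```text
clock: 13.6
tcp_pos: [0.6039, -0.0299, -0.0053]
orientation: [0.0, 0.657, 0.754, 0.0]
wrist_force: [-0.7, 0.1, 5.7]
finger_gap: 0.0162
```

Emit:
{"name": "jog_arm", "arguments": {
  "plan": [
    [0, 0, 0, 0, 0, 0],
    [0, 0, 0, 0, 0, 0],
    [0, 0, 0, 0, 0, 0],
    [0, 0, 0, 0, 0, 0],
    [0, 0, 0.01, 0, 0, 0],
    [0, 0, 0.02, 0, 0, 0],
    [0, 0, 0.03, 0, 0, 0],
    [-0.01, 0, 0.03, 0, 0, -1],
    [-0.03, 0, 0.02, 0, 0, -2],
    [-0.04, 0, 0, 0, 0, -2]
  ],
  "hand": 0.5
}}

```text
clock: 14.6
tcp_pos: [0.5271, -0.0307, 0.1085]
orientation: [0.004, 0.69, 0.724, 0.002]
wrist_force: [0.2, -0.9, -0.2]
finger_gap: 0.0425
```

```bash
python3 shot.py wrist w8
```

```text
14.65 [ 0.5154 -0.0288  0.105 ] [-0.0025  0.6901  0.7237 -0.002 ] [-8.09  0.7  -2.2 ] 0.0427
```

View pics/w8.png

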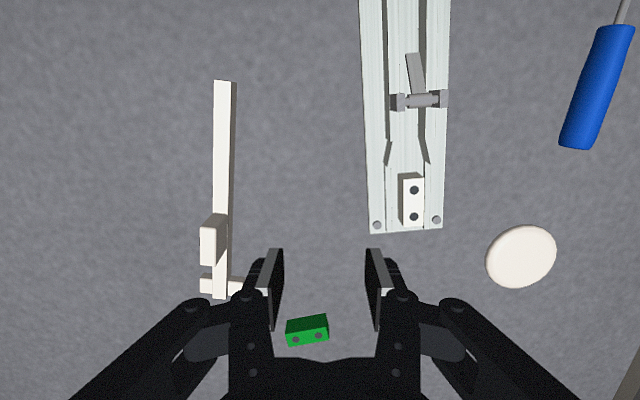

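```bash
python3 - <<'E'
import cv2
im=cv2.imread("pics/w8.png")
cv2.imwrite("pics/w8s.png",cv2.resize(im[70:310,170:280],None,fx=2.5,fy=2.5,interpolation=cv2.INTER_CUBIC))
cv2.imwrite("pics/w8g.png",cv2.resize(im[205:305,190:250],None,fx=6,fy=6,interpolation=cv2.INTER_CUBIC))
E
```

```text
(no output)
```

View pics/w8s.png

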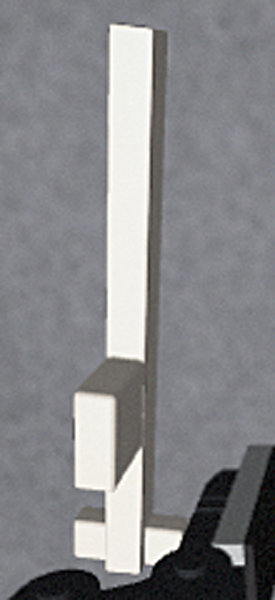

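View pics/w8g.png

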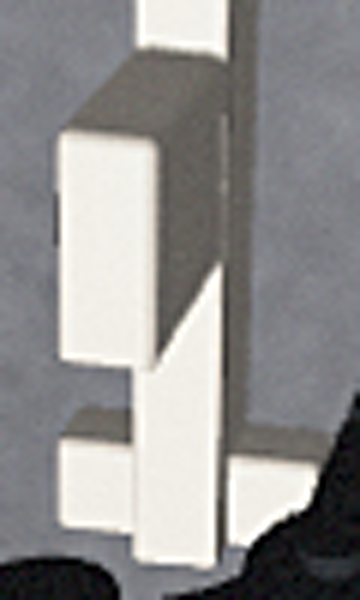

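```bash
python3 - <<'E'
import pickle
from h import *
c=pickle.load(open("pics/w8.pkl","rb"))
B=ray(c,[[214,80],[231.4,81.2],[225.8,299.2],[212.3,298.3]],.018)[:,:2]*1000
G=ray(c,[[200,226.7],[216.3,228],[215.3,266.3],[200,265]],.05)[:,:2]*1000
print(B.round(1),G.round(1),G.mean(0).round(1))
h=(B[0]+B[1])/2; t=(B[2]+B[3])/2; v=h-t; print(h,t,np.linalg.norm(v),np.degrees(np.arctan2(v[1],v[0])))
u=v/np.linalg.norm(v); print("origin from head",h-130*u,"from tail",t+75*u)
c=calibration("top") if 0 else None
E
```

```text
[[ 438.1   60.6]
 [ 451.6   60.3]
 [ 435.7 -143.8]
 [ 422.3 -143.3]] [[430.1 -50.6]
 [443.1 -51.2]
 [439.8 -86.4]
 [427.1 -85.8]] [435.  -68.5]
[444.85464374  60.44310325] [ 428.98841557 -143.53520082] 204.59444207891676 85.55226643535536
origin from head [434.77318873 -69.16540058] from tail [434.80463961 -68.761064  ]
```

Emit:
{"name": "jog_arm", "arguments": {
  "plan": [
    [-0.03, -0.013, -0.008, 0, 0, -2.5],
    [-0.03, -0.013, -0.01, 0, 0, -2.5],
    [-0.02, -0.009, 0, 0, 0, -2.3],
    [-0.0092, -0.0038, 0, 0, 0, 0],
    [0, 0, 0, 0, 0, 0],
    [0, 0, -0.02, 0, 0, 0],
    [0, 0, -0.03, 0, 0, 0],
    [0, 0, -0.025, 0, 0, 0],
    [0, 0, -0.01, 0, 0, 0],
    [0, 0, -0.004, 0, 0, 0]
  ]
}}

```text
clock: 15.65
tcp_pos: [0.435, -0.0684, -0.0032]
orientation: [-0.0, 0.734, 0.68, -0.0]
wrist_force: [0.3, -0.1, 0.1]
finger_gap: 0.0428
```

```bash
python3 shot.py wrist w9
```

```text
15.7 [ 0.4351 -0.0686 -0.0031] [-3.000e-04  7.337e-01  6.795e-01 -1.000e-04] [ 1.14  0.33 -0.86] 0.0429
```

View pics/w9.png

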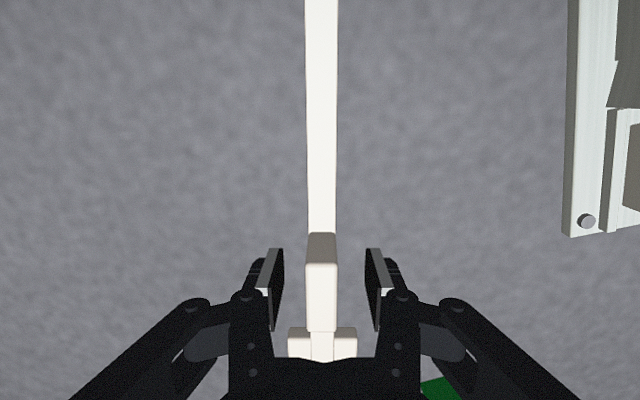

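Emit:
{"name": "jog_arm", "arguments": {
  "plan": [
    [0, 0, 0, 0, 0, 0],
    [0, 0, 0, 0, 0, 0],
    [0, 0, 0, 0, 0, 0],
    [0, 0, 0, 0, 0, 0],
    [0, 0, 0, 0, 0, 0],
    [0, 0, 0, 0, 0, 0],
    [0, 0, 0, 0, 0, 0],
    [0, 0, 0, 0, 0, 0],
    [0, 0, 0.01, 0, 0, 0],
    [0, 0, 0.02, 0, 0, 0]
  ],
  "hand": 0,
  "force": 100
}}

```text
clock: 16.7
tcp_pos: [0.4329, -0.0682, 0.027]
orientation: [-0.002, 0.734, 0.679, -0.001]
wrist_force: [0.7, -0.2, -1.4]
finger_gap: 0.0121
```

Emit:
{"name": "jog_arm", "arguments": {
  "plan": [
    [0.01, -0.03, 0.02, 0, 0, 1.5],
    [0.02, -0.035, 0, 0, 0, 1.6],
    [0.025, -0.035, 0, 0, 0, 1.6],
    [0.03, -0.0254, 0, 0, 0, 1.6],
    [0.035, 0, 0, 0, 0, 1.5],
    [0.035, 0, 0, 0, 0, 1.5],
    [0.025, 0, 0, 0, 0, 1.5],
    [0.0115, 0, 0, 0, 0, 1.5],
    [0, 0, 0, 0, 0, 0],
    [0, 0, 0, 0, 0, 0]
  ]
}}

```text
clock: 17.7
tcp_pos: [0.6251, -0.1938, 0.0471]
orientation: [-0.001, 0.657, 0.754, -0.0]
wrist_force: [0.1, 0.2, -1.6]
finger_gap: 0.0127
```

```bash
python3 shot.py wrist w10; python3 shot.py scene s10
```

```text
17.75 [ 0.6248 -0.1938  0.0472] [-8.000e-04  6.572e-01  7.537e-01 -3.000e-04] [-0.65 -0.05 -1.63] 0.0126
17.8 [ 0.6248 -0.1938  0.0474] [-6.000e-04  6.572e-01  7.537e-01 -2.000e-04] [ 0.46  0.22 -2.4 ] 0.0126
```

View pics/w10.png

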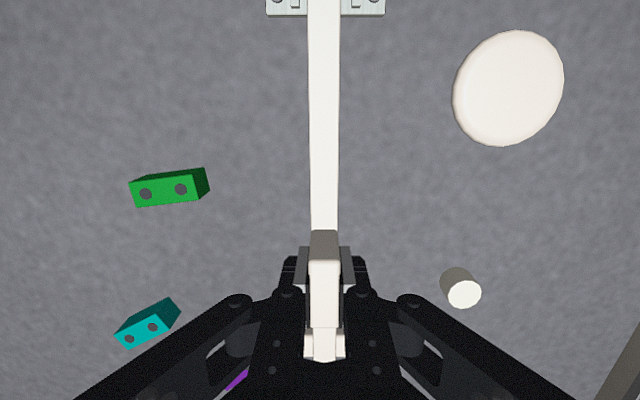

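```bash
python3 - <<'E'
import cv2
im=cv2.imread("pics/s10.png")
cv2.imwrite("pics/s10c.png",cv2.resize(im[150:310,220:400],None,fx=4,fy=3.7,interpolation=cv2.INTER_CUBIC))
E
```

```text
(no output)
```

View pics/s10c.png

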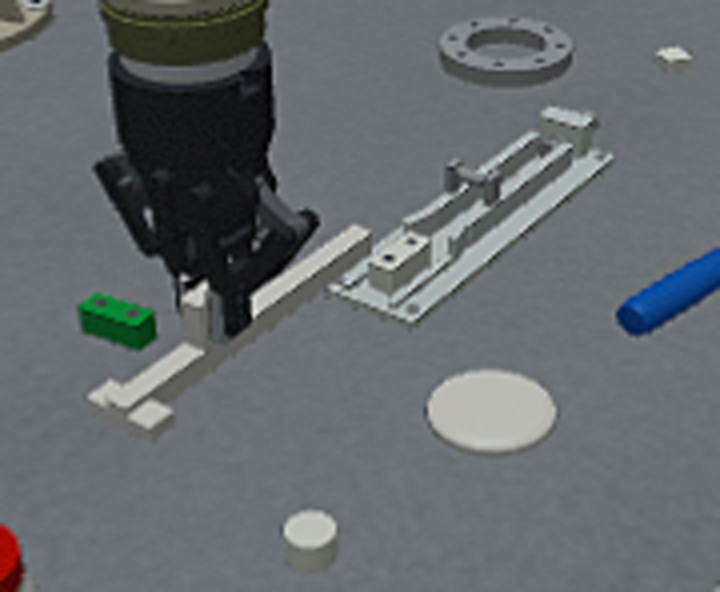

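```bash
cat > blade.py <<'E'
import sys,pickle
from h import *
name,ra,rb,z,thr=sys.argv[1],int(sys.argv[2]),int(sys.argv[3]),float(sys.argv[4]),int(sys.argv[5])
im=cv2.imread(f"pics/{name}.png"); c=pickle.load(open(f"pics/{name}.pkl","rb"))
g=cv2.GaussianBlur(im,(3,3),0).min(2).astype(float)
L=[];R=[]
for r in range(ra,rb,4):
    row=g[r]; i=324
    while row[i]>thr: i-=1
    L.append((i+(thr-row[i])/(row[i+1]-row[i]),r)); i=324
    while row[i]>thr: i+=1
    R.append((i-(thr-row[i])/(row[i-1]-row[i]),r))
PL=ray(c,L,z)[:,:2]*1000; PR=ray(c,R,z)[:,:2]*1000
d=np.array([-.1374,.9905]); n=np.array([-.9905,-.1374])
mid=(PL+PR)/2; w=np.linalg.norm(PL-PR,axis=1); s=mid@d+58.3; o=mid@n+594.
p=np.polyfit(s,o,1); pw=np.polyfit(s,w,1)
print("mid offset at s0",s[0].round(),o[0].round(2),"at",s[-1].round(),o[-1].round(2),"angle err deg",np.degrees(np.arctan(p[0])).round(2))
print("width near/far",w[0].round(2),w[-1].round(2), "fit",np.polyval(pw,s[0]).round(2),np.polyval(pw,s[-1]).round(2))
E
python3 blade.py w10 24 220 .068 200
```

```text
mid offset at s0 -108.0 0.76 at -194.0 0.79 angle err deg -0.04
width near/far 12.91 12.82 fit 12.91 12.92
```

Emit:
{"name": "jog_arm", "arguments": {
  "plan": [
    [0.0008, 0, -0.008, 0, 0, 0],
    [0, 0, -0.012, 0, 0, 0],
    [0, 0, -0.01, 0, 0, 0],
    [0, 0, -0.006, 0, 0, 0],
    [0, 0, -0.003, 0, 0, 0],
    [0, 0, -0.001, 0, 0, 0],
    [0, 0, 0, 0, 0, 0],
    [0, 0, 0, 0, 0, 0],
    [0, 0, 0, 0, 0, 0],
    [0, 0, 0, 0, 0, 0]
  ]
}}

```text
clock: 18.8
tcp_pos: [0.6272, -0.1942, 0.0078]
orientation: [0.0, 0.657, 0.754, 0.0]
wrist_force: [-0.7, 2.3, -0.8]
finger_gap: 0.0126
```

```bash
python3 shot.py wrist w11; python3 shot.py scene s11;python3 - <<'E'
from h import *
from workcell import calibration
import cv2
im=cv2.imread("pics/top0.png"); c=calibration("top")
cv2.imwrite("pics/topt.png",cv2.resize(im[185:220,235:285],None,fx=16,fy=16,interpolation=cv2.INTER_CUBIC))
im=cv2.imread("pics/s11.png")
cv2.imwrite("pics/s11c.png",cv2.resize(im[170:270,250:400],None,fx=5,fy=5,interpolation=cv2.INTER_CUBIC))
E
```

```text
18.85 [ 0.6271 -0.1942  0.0077] [3.000e-04 6.569e-01 7.540e-01 1.000e-04] [ 0.35 -0.02 -2.61] 0.0124
18.9 [ 0.627  -0.1942  0.0077] [2.000e-04 6.569e-01 7.540e-01 1.000e-04] [ 0.54 -0.91 -1.47] 0.0127
```

View pics/topt.png

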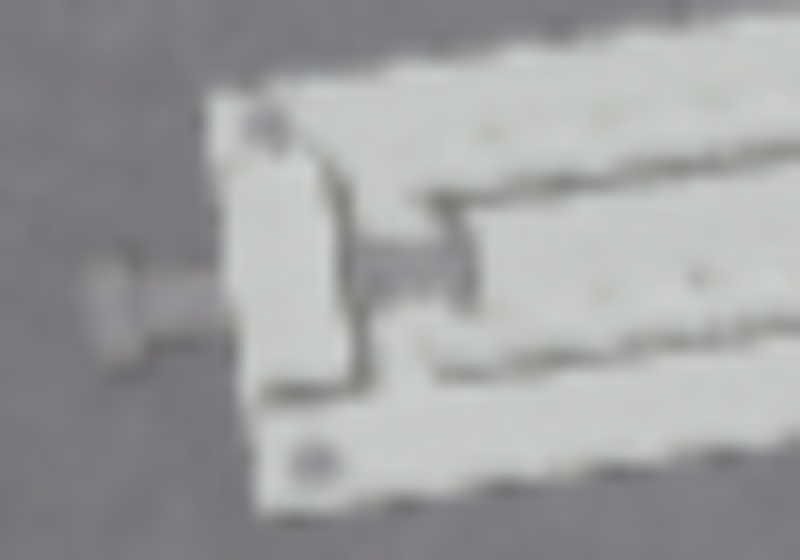

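View pics/s11c.png

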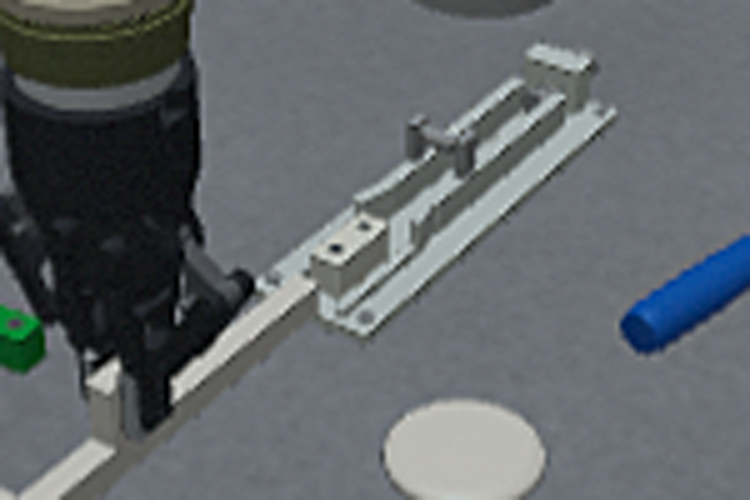

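View pics/w11.png

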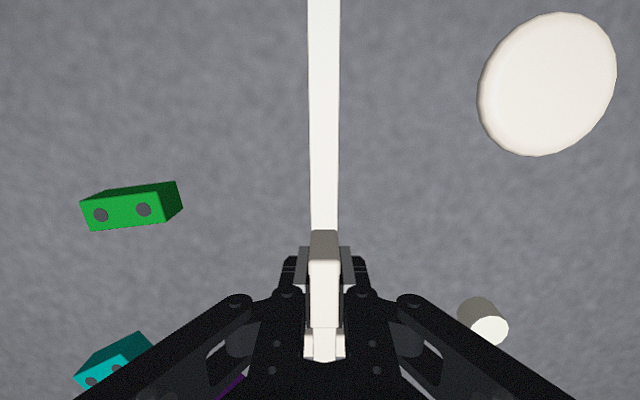

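```bash
python3 - <<'E'
from h import *
from workcell import calibration
c=calibration("top")
d=np.array([-.1374,.9905]); n=np.array([-.9905,-.1374])
def j(cr,z,s=16,o=(235,185)):
    p=[(cr[0]+.5)/s-.5+o[0],(cr[1]+.5)/s-.5+o[1]]
    P=ray(c,[p],z)[0,:2]*1000; return (P@d+58.3).round(1),(P@n+594).round(1)
print("end corners",j((210,92),.008),j((256,517),.008))
print("tip face",j((478,265),.019),j((478,265),.027),"top edge",j((465,210),.019),j((478,310),.019))
print("block front top",j((335,180),.038),j((360,300),.038))
E
```

```text
end corners (np.float64(165.3), np.float64(-33.7)) (np.float64(166.9), np.float64(36.2))
tip face (np.float64(124.7), np.float64(2.2)) (np.float64(123.9), np.float64(3.3)) top edge (np.float64(125.6), np.float64(-6.9)) (np.float64(125.7), np.float64(9.5))
block front top (np.float64(143.4), np.float64(-12.1)) (np.float64(142.0), np.float64(7.5))
```

```bash
python3 blade.py w11 4 220 .0288 200;python3 blade.py w11 4 220 .0288 170
```

```text
mid offset at s0 -101.0 -1.14 at -195.0 -1.08 angle err deg -0.02
width near/far 12.8 12.82 fit 12.88 12.92
mid offset at s0 -101.0 -1.15 at -195.0 -1.06 angle err deg -0.02
width near/far 13.33 13.48 fit 13.45 13.62
```

Emit:
{"name": "jog_arm", "arguments": {
  "plan": [
    [-0.0011, -0.0002, 0, 0, 0, 0],
    [-0.0014, 0.0101, 0, 0, 0, 0],
    [-0.0014, 0.0101, 0, 0, 0, 0],
    [-0.0014, 0.0101, 0, 0, 0, 0],
    [-0.0014, 0.0101, 0, 0, 0, 0],
    [-0.0014, 0.0101, 0, 0, 0, 0],
    [-0.0014, 0.0101, 0, 0, 0, 0],
    [-0.0014, 0.0101, 0, 0, 0, 0],
    [-0.0014, 0.0101, 0, 0, 0, 0],
    [0, 0, 0, 0, 0, 0]
  ]
}}

```text
clock: 19.9
tcp_pos: [0.6141, -0.1118, 0.0074]
orientation: [-0.0, 0.656, 0.754, 0.0]
wrist_force: [-0.3, -0.3, -0.9]
finger_gap: 0.0127
```

```bash
python3 shot.py wrist w12; python3 shot.py scene s12;python3 blade.py w12 60 220 .0288 200; python3 - <<'E'
import cv2
im=cv2.imread("pics/s12.png")
cv2.imwrite("pics/s12c.png",cv2.resize(im[170:270,250:400],None,fx=5,fy=5,interpolation=cv2.INTER_CUBIC))
E
```

```text
19.95 [ 0.6144 -0.1127  0.0074] [-1.000e-04  6.565e-01  7.543e-01 -0.000e+00] [-0.27  0.02 -1.64] 0.0124
20.0 [ 0.6147 -0.1133  0.0075] [ 2.000e-04  6.567e-01  7.541e-01 -0.000e+00] [-0.24 -0.82 -2.41] 0.0125
mid offset at s0 -39.0 0.62 at -111.0 0.48 angle err deg -0.09
width near/far 12.79 12.59 fit 14.15 13.26
```

View pics/s12c.png

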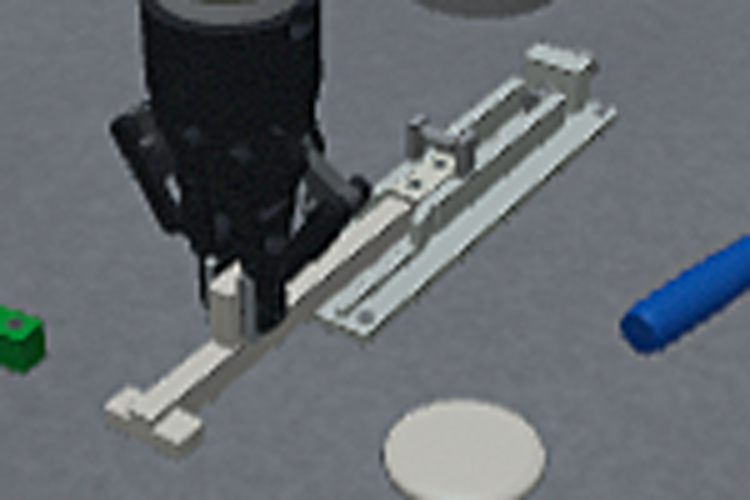

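View pics/w12.png

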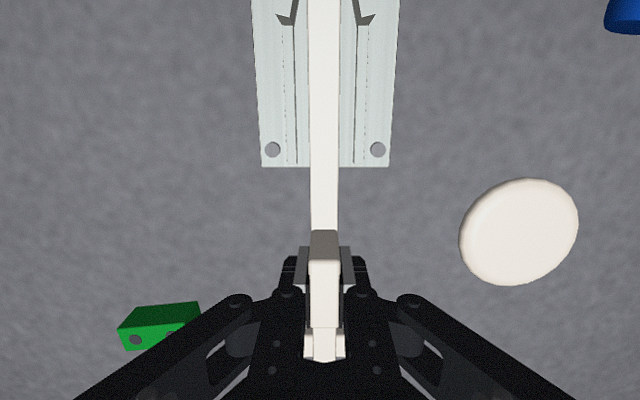

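Emit:
{"name": "jog_arm", "arguments": {
  "plan": [
    [-0.0011, 0.0079, 0, 0, 0, 0],
    [-0.0011, 0.0079, 0, 0, 0, 0],
    [-0.0011, 0.0079, 0, 0, 0, 0],
    [-0.0011, 0.0079, 0, 0, 0, 0],
    [-0.0011, 0.0079, 0, 0, 0, 0],
    [-0.0011, 0.0079, 0, 0, 0, 0],
    [-0.0011, 0.0079, 0, 0, 0, 0],
    [-0.0011, 0.0079, 0, 0, 0, 0],
    [0, 0, 0, 0, 0, 0],
    [0, 0, 0, 0, 0, 0]
  ]
}}

```text
clock: 21.0
tcp_pos: [0.6051, -0.049, 0.0071]
orientation: [-0.001, 0.656, 0.754, 0.0]
wrist_force: [0.6, 0.1, -2.7]
finger_gap: 0.0125
```

```bash
python3 shot.py wrist w13; python3 shot.py scene s13; python3 - <<'E'
import cv2
im=cv2.imread("pics/s13.png")
cv2.imwrite("pics/s13c.png",cv2.resize(im[170:270,250:400],None,fx=5,fy=5,interpolation=cv2.INTER_CUBIC))
E
```

```text
21.05 [ 0.6053 -0.0494  0.0071] [-8.000e-04  6.566e-01  7.542e-01  2.000e-04] [ 1.01 -0.23 -1.8 ] 0.013
21.1 [ 0.6053 -0.0497  0.0071] [-6.000e-04  6.568e-01  7.541e-01  1.000e-04] [ 0.5  -0.09 -2.19] 0.0126
```

View pics/s13c.png

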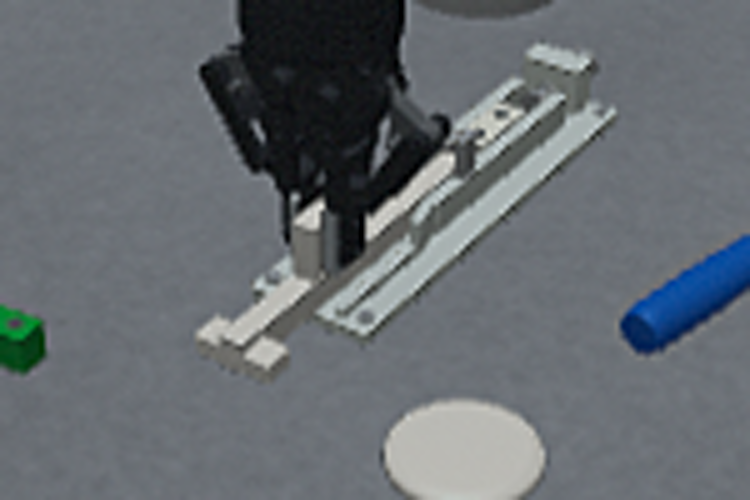

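View pics/w13.png

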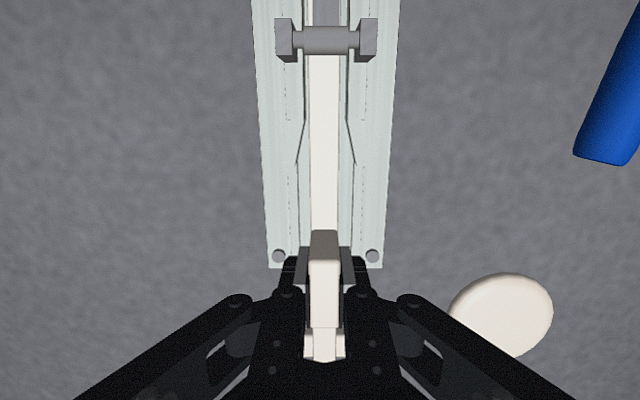

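```bash
python3 - <<'E'
import cv2,pickle
from h import *
im=cv2.imread("pics/s13.png"); c=pickle.load(open("pics/s13.pkl","rb"))
d=np.array([-.1374,.9905]); n=np.array([-.9905,-.1374])
def W(x,y,z): p=(x-58.3)*d+(y-594)*n; return [p[0]/1e3,p[1]/1e3,z/1e3]
x0,y0,s=335,172,16
a=cv2.resize(im[y0:y0+30,x0:x0+40],None,fx=s,fy=s,interpolation=cv2.INTER_CUBIC)
b=a.copy()
for x in (100,110,120,125.5,134):
  for y in (-10,10):
    p=(proj(c,[W(x,y,28)])[0]+.5-[x0,y0])*s; cv2.circle(b,tuple(int(v) for v in p),4,(0,0,255) if x!=125.5 else (0,255,0),-1)
cv2.imwrite("pics/s13t.png",cv2.resize(np.vstack([a,b]),(640,600*1) if 0 else None,fx=.6,fy=.6))
E
```

```text
(no output)
```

View pics/s13t.png

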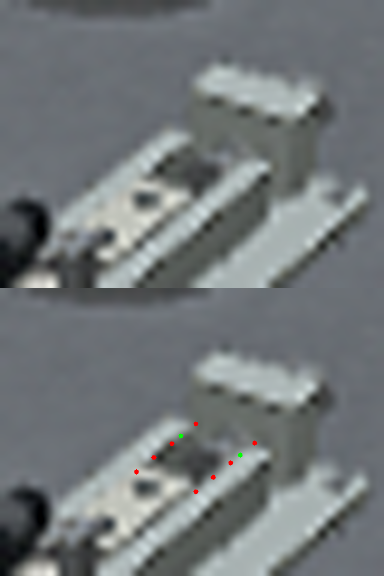

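```bash
python3 - <<'E'
import cv2,pickle
from h import *
c=pickle.load(open("pics/s13.pkl","rb"))
d=np.array([-.1374,.9905]); n=np.array([-.9905,-.1374])
def W(x,y,z): p=(x-58.3)*d+(y-594)*n; return [p[0]/1e3,p[1]/1e3,z/1e3]
x0,y0,s=340,172,14
out=[]
for nm in ("s11","s13"):
  im=cv2.imread(f"pics/{nm}.png")
  a=cv2.resize(im[y0:y0+28,x0:x0+40],None,fx=s,fy=s,interpolation=cv2.INTER_CUBIC)
  b=a.copy()
  for x in (100,110,120,130,134):
   for y in (-10,10):
    p=(proj(c,[W(x,y,28)])[0]+.5-[x0,y0])*s; cv2.circle(b,tuple(int(v) for v in p),2,(0,0,255) if x!=134 else (0,255,0),-1)
  for x in (115,120,125):  # tip face centre
    p=(proj(c,[W(x,0,27)])[0]+.5-[x0,y0])*s; cv2.circle(b,tuple(int(v) for v in p),2,(255,0,0),-1)
  out.append(cv2.resize(np.hstack([a,b]),None,fx=.7,fy=.7))
cv2.imwrite("pics/s13u.png",np.vstack(out))
E
```

```text
(no output)
```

View pics/s13u.png

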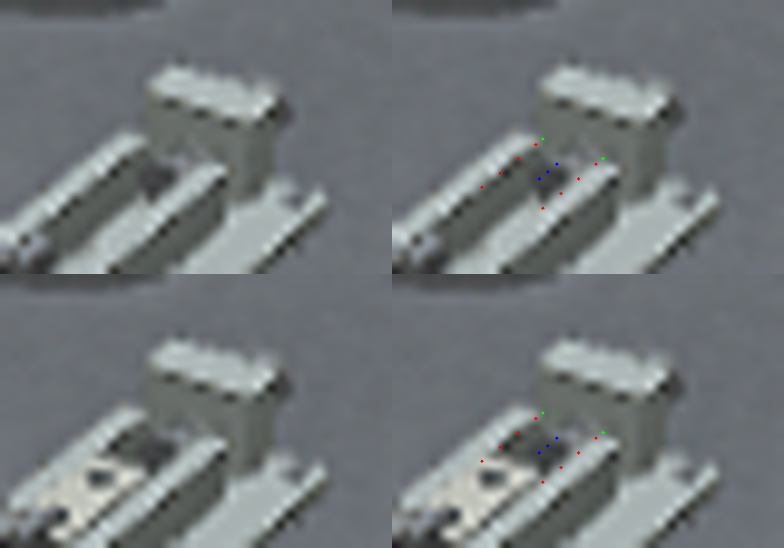

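Emit:
{"name": "jog_arm", "arguments": {
  "plan": [
    [-0.0002, 0.0015, 0, 0, 0, 0],
    [-0.0002, 0.0015, 0, 0, 0, 0],
    [-0.0002, 0.0015, 0, 0, 0, 0],
    [-0.0002, 0.0015, 0, 0, 0, 0],
    [-0.0002, 0.0015, 0, 0, 0, 0],
    [-0.0002, 0.0015, 0, 0, 0, 0],
    [-0.0002, 0.0015, 0, 0, 0, 0],
    [-0.0003, 0.0015, 0, 0, 0, 0],
    [0, 0, 0, 0, 0, 0],
    [0, 0, 0, 0, 0, 0]
  ]
}}

```text
clock: 22.1
tcp_pos: [0.6037, -0.0376, 0.0071]
orientation: [-0.001, 0.657, 0.754, 0.0]
wrist_force: [0.8, -1.0, -4.5]
finger_gap: 0.0124
```

```bash
python3 shot.py scene s14; python3 - <<'E'
import cv2,pickle
from h import *
c=pickle.load(open("pics/s14.pkl","rb"))
d=np.array([-.1374,.9905]); n=np.array([-.9905,-.1374])
x0,y0,s=335,172,16
im=cv2.imread("pics/s14.png")
cv2.imwrite("pics/s14u.png",cv2.resize(im[y0:y0+30,x0:x0+40],None,fx=s,fy=s,interpolation=cv2.INTER_CUBIC))
E
```

```text
22.15 [ 0.6036 -0.0376  0.0071] [-6.000e-04  6.567e-01  7.541e-01  1.000e-04] [-0.03 -0.13 -4.34] 0.0127
```

View pics/s14u.png

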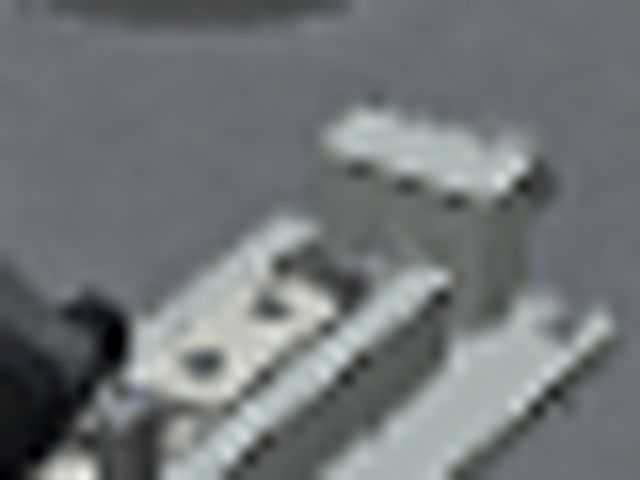

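Emit:
{"name": "jog_arm", "arguments": {
  "plan": [
    [-0.0001, 0.0005, 0, 0, 0, 0],
    [-0.0001, 0.0005, 0, 0, 0, 0],
    [0, 0.0005, 0, 0, 0, 0],
    [-0.0001, 0.0005, 0, 0, 0, 0],
    [0, 0, 0, 0, 0, 0],
    [0, 0, 0, 0, 0, 0],
    [0, 0, 0, 0, 0, 0],
    [0, 0, 0, 0, 0, 0],
    [0, 0, 0, 0, 0, 0],
    [0, 0, 0, 0, 0, 0]
  ]
}}

```text
clock: 23.15
tcp_pos: [0.6038, -0.0363, 0.0074]
orientation: [0.0, 0.657, 0.754, 0.0]
wrist_force: [0.6, -2.6, -5.0]
finger_gap: 0.0125
```

Emit:
{"name": "jog_arm", "arguments": {
  "plan": [
    [-0.0001, 0.0005, 0, 0, 0, 0],
    [-0.0001, 0.0005, 0, 0, 0, 0],
    [0, 0.0005, 0, 0, 0, 0],
    [-0.0001, 0.0005, 0, 0, 0, 0],
    [0, 0, 0, 0, 0, 0],
    [0, 0, 0, 0, 0, 0],
    [0, 0, 0, 0, 0, 0],
    [0, 0, 0, 0, 0, 0],
    [0, 0, 0, 0, 0, 0],
    [0, 0, 0, 0, 0, 0]
  ]
}}

```text
clock: 24.15
tcp_pos: [0.6035, -0.0342, 0.0074]
orientation: [-0.0, 0.657, 0.754, 0.0]
wrist_force: [1.0, -0.9, -5.4]
finger_gap: 0.0124
```

Emit:
{"name": "jog_arm", "arguments": {
  "plan": [
    [-0.0001, 0.0005, 0, 0, 0, 0],
    [-0.0001, 0.0005, 0, 0, 0, 0],
    [0, 0.0005, 0, 0, 0, 0],
    [-0.0001, 0.0005, 0, 0, 0, 0],
    [0, 0, 0, 0, 0, 0],
    [0, 0, 0, 0, 0, 0],
    [0, 0, 0, 0, 0, 0],
    [0, 0, 0, 0, 0, 0],
    [0, 0, 0, 0, 0, 0],
    [0, 0, 0, 0, 0, 0]
  ]
}}

```text
clock: 25.15
tcp_pos: [0.6032, -0.0322, 0.0074]
orientation: [-0.0, 0.657, 0.754, 0.0]
wrist_force: [0.6, -0.8, -4.1]
finger_gap: 0.0127
```

```bash
python3 shot.py top t15;python3 shot.py scene s15;python3 - <<'E'
import cv2
im=cv2.imread("pics/s15.png")
a=cv2.resize(im[172:202,335:375],None,fx=9,fy=9,interpolation=cv2.INTER_CUBIC)
im=cv2.imread("pics/t15.png")
b=cv2.resize(im[185:215,240:280],None,fx=9,fy=9,interpolation=cv2.INTER_CUBIC)
cv2.imwrite("pics/st15.png",cv2.hconcat([a,b]))
E
```

```text
25.2 [ 0.6032 -0.0323  0.0074] [-0.000e+00  6.569e-01  7.539e-01  1.000e-04] [-0.   -1.01 -5.81] 0.0123
25.25 [ 0.6031 -0.0322  0.0074] [-0.      0.6569  0.7539  0.    ] [ 0.14 -1.19 -5.93] 0.0122
```

View pics/st15.png

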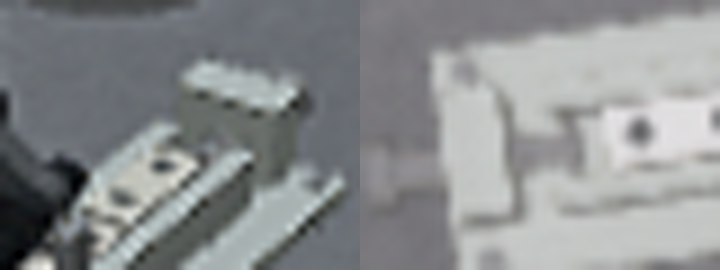

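```bash
python3 - <<'E'
from h import *
from workcell import calibration
c=calibration("top"); d=np.array([-.1374,.9905])
im=cv2.imread("pics/t15.png").min(2).astype(float)
for r in (198,199,200,201,202,203): print(r,im[r,256:275].astype(int).tolist())
f=lambda u,v,z:(ray(c,[[u,v]],z)[0,:2]*1000@d+58.3).round(1)
print(f(266.4,200,.030),f(266.9,200,.030),f(264.4,200.5,.019),f(264.4,200.5,.025),f(263.9,200.5,.022))
E
```

```text
198 [132, 179, 193, 195, 190, 175, 139, 131, 175, 188, 193, 219, 221, 213, 159, 142, 205, 220, 222]
199 [132, 157, 178, 182, 184, 182, 160, 134, 162, 193, 200, 218, 220, 186, 116, 106, 168, 218, 222]
200 [130, 138, 144, 147, 154, 152, 145, 135, 147, 189, 197, 214, 218, 185, 138, 128, 180, 219, 221]
201 [127, 137, 140, 143, 145, 143, 143, 141, 142, 188, 194, 197, 220, 217, 197, 183, 216, 220, 221]
202 [129, 135, 132, 138, 147, 146, 149, 141, 134, 185, 192, 188, 217, 216, 207, 201, 204, 208, 207]
203 [139, 134, 136, 148, 162, 160, 165, 146, 144, 184, 190, 187, 208, 191, 170, 154, 151, 165, 173]
118.2 116.9 124.5 123.9 125.5
```

Emit:
{"name": "jog_arm", "arguments": {
  "plan": [
    [-0.0001, 0.0005, 0, 0, 0, 0],
    [-0.0001, 0.0005, 0, 0, 0, 0],
    [0, 0.0005, 0, 0, 0, 0],
    [-0.0001, 0.0005, 0, 0, 0, 0],
    [-0.0001, 0.0005, 0, 0, 0, 0],
    [0, 0.0005, 0, 0, 0, 0],
    [-0.0001, 0.0005, 0, 0, 0, 0],
    [0, 0, 0, 0, 0, 0],
    [0, 0, 0, 0, 0, 0],
    [0, 0, 0, 0, 0, 0]
  ]
}}

```text
clock: 26.25
tcp_pos: [0.6026, -0.0287, 0.0074]
orientation: [-0.0, 0.657, 0.754, 0.0]
wrist_force: [0.2, -0.9, -5.3]
finger_gap: 0.0128
```

Emit:
{"name": "jog_arm", "arguments": {
  "plan": [
    [-0.0001, 0.0005, 0, 0, 0, 0],
    [-0.0001, 0.0005, 0, 0, 0, 0],
    [0, 0.0005, 0, 0, 0, 0],
    [0, 0, 0, 0, 0, 0],
    [0, 0, 0, 0, 0, 0],
    [0, 0, 0, 0, 0, 0],
    [0, 0, 0, 0, 0, 0],
    [0, 0, 0, 0, 0, 0],
    [0, 0, 0, 0, 0, 0],
    [0, 0, 0, 0, 0, 0]
  ]
}}

```text
clock: 27.25
tcp_pos: [0.6025, -0.0273, 0.0074]
orientation: [-0.0, 0.657, 0.754, 0.0]
wrist_force: [0.0, -1.0, -5.3]
finger_gap: 0.0125
```

Emit:
{"name": "jog_arm", "arguments": {
  "plan": [
    [-0.0001, 0.0005, 0, 0, 0, 0],
    [0, 0.0005, 0, 0, 0, 0],
    [0, 0, 0, 0, 0, 0],
    [0, 0, 0, 0, 0, 0],
    [0, 0, 0, 0, 0, 0],
    [0, 0, 0, 0, 0, 0],
    [0, 0, 0, 0, 0, 0],
    [0, 0, 0, 0, 0, 0],
    [0, 0, 0, 0, 0, 0],
    [0, 0, 0, 0, 0, 0]
  ]
}}

```text
clock: 28.25
tcp_pos: [0.6024, -0.0263, 0.0074]
orientation: [0.0, 0.657, 0.754, 0.0]
wrist_force: [0.2, -2.3, -4.8]
finger_gap: 0.0125
```

Emit:
{"name": "jog_arm", "arguments": {
  "plan": [
    [-0.0001, 0.0005, 0, 0, 0, 0],
    [-0.0001, 0.0005, 0, 0, 0, 0],
    [0, 0, 0, 0, 0, 0],
    [0, 0, 0, 0, 0, 0],
    [0, 0, 0, 0, 0, 0],
    [0, 0, 0, 0, 0, 0],
    [0, 0, 0, 0, 0, 0],
    [0, 0, 0, 0, 0, 0],
    [0, 0, 0, 0, 0, 0],
    [0, 0, 0, 0, 0, 0]
  ]
}}

```text
clock: 29.25
tcp_pos: [0.6022, -0.0253, 0.0074]
orientation: [0.0, 0.657, 0.754, 0.0]
wrist_force: [0.6, -1.4, -5.1]
finger_gap: 0.0124
```

Emit:
{"name": "jog_arm", "arguments": {
  "plan": [
    [-0.0001, 0.0005, 0, 0, 0, 0],
    [0, 0.0005, 0, 0, 0, 0],
    [0, 0, 0, 0, 0, 0],
    [0, 0, 0, 0, 0, 0],
    [0, 0, 0, 0, 0, 0],
    [0, 0, 0, 0, 0, 0],
    [0, 0, 0, 0, 0, 0],
    [0, 0, 0, 0, 0, 0],
    [0, 0, 0, 0, 0, 0],
    [0, 0, 0, 0, 0, 0]
  ]
}}

```text
clock: 30.25
tcp_pos: [0.6021, -0.0243, 0.0074]
orientation: [0.0, 0.657, 0.754, 0.0]
wrist_force: [0.3, -1.3, -4.2]
finger_gap: 0.0127
```

Emit:
{"name": "jog_arm", "arguments": {
  "plan": [
    [-0.0001, 0.0005, 0, 0, 0, 0],
    [-0.0001, 0.0005, 0, 0, 0, 0],
    [0, 0, 0, 0, 0, 0],
    [0, 0, 0, 0, 0, 0],
    [0, 0, 0, 0, 0, 0],
    [0, 0, 0, 0, 0, 0],
    [0, 0, 0, 0, 0, 0],
    [0, 0, 0, 0, 0, 0],
    [0, 0, 0, 0, 0, 0],
    [0, 0, 0, 0, 0, 0]
  ]
}}

```text
clock: 31.25
tcp_pos: [0.6019, -0.0232, 0.0074]
orientation: [0.0, 0.657, 0.754, 0.0]
wrist_force: [0.9, -0.6, -4.4]
finger_gap: 0.0123
```

```bash
python3 shot.py top t16;python3 - <<'E'
import cv2
im=cv2.imread("pics/t16.png").min(2)
for r in (199,200,201,202,203): print(r,im[r,256:275].tolist())
im=cv2.imread("pics/t16.png")
cv2.imwrite("pics/t16c.png",cv2.resize(im[185:215,240:290],None,fx=14,fy=14,interpolation=cv2.INTER_CUBIC))
E
```

```text
31.3 [ 0.6019 -0.0232  0.0074] [0.000e+00 6.569e-01 7.540e-01 1.000e-04] [ 0.23 -1.61 -4.83] 0.0125
199 [134, 161, 178, 182, 184, 180, 159, 154, 216, 217, 161, 112, 140, 212, 221, 222, 222, 222, 218]
200 [130, 140, 145, 148, 154, 152, 143, 139, 216, 217, 142, 103, 130, 198, 220, 222, 222, 222, 222]
201 [127, 138, 142, 144, 146, 144, 143, 140, 215, 218, 183, 156, 178, 217, 221, 220, 221, 220, 221]
202 [129, 137, 133, 141, 148, 147, 148, 153, 215, 220, 218, 217, 213, 216, 211, 207, 203, 207, 209]
203 [139, 134, 136, 146, 162, 161, 166, 155, 200, 203, 207, 207, 188, 185, 168, 153, 150, 164, 172]
```

View pics/t16c.png

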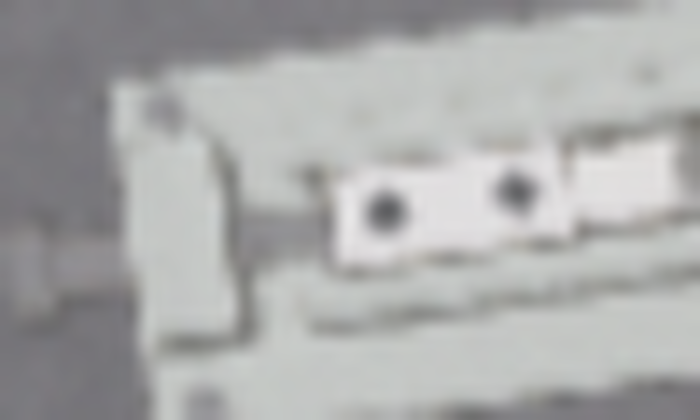

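Emit:
{"name": "jog_arm", "arguments": {
  "plan": [
    [-0.0001, 0.0005, 0, 0, 0, 0],
    [0, 0.0005, 0, 0, 0, 0],
    [0, 0, 0, 0, 0, 0],
    [0, 0, 0, 0, 0, 0],
    [0, 0, 0, 0, 0, 0],
    [0, 0, 0, 0, 0, 0],
    [0, 0, 0, 0, 0, 0],
    [0, 0, 0, 0, 0, 0],
    [0, 0, 0, 0, 0, 0],
    [0, 0, 0, 0, 0, 0]
  ]
}}

```text
clock: 32.3
tcp_pos: [0.6019, -0.0228, 0.0075]
orientation: [0.0, 0.657, 0.754, -0.0]
wrist_force: [1.0, -5.8, -4.1]
finger_gap: 0.0124
```

Emit:
{"name": "jog_arm", "arguments": {
  "plan": [
    [-0.0001, 0.0003, 0, 0, 0, 0],
    [0, 0.0003, 0, 0, 0, 0],
    [0, 0, 0, 0, 0, 0],
    [0, 0, 0, 0, 0, 0],
    [0, 0, 0, 0, 0, 0],
    [0, 0, 0, 0, 0, 0],
    [0, 0, 0, 0, 0, 0],
    [0, 0, 0, 0, 0, 0],
    [0, 0, 0, 0, 0, 0],
    [0, 0, 0, 0, 0, 0]
  ]
}}

```text
clock: 33.3
tcp_pos: [0.602, -0.0225, 0.0076]
orientation: [0.001, 0.657, 0.754, -0.0]
wrist_force: [0.4, -6.8, -4.0]
finger_gap: 0.0122
```

```bash
python3 - <<'E'
from workcell import *
import numpy as np
for i in range(3):
    read_camera("top"); s=get_state(); print(s["clock"],s["tcp_pos"].round(4),s["wrist_force"].round(1))
E
```

```text
33.35 [ 0.602  -0.0225  0.0076] [ 0.5 -6.1 -4.4]
33.4 [ 0.6019 -0.0225  0.0076] [ 0.7 -6.2 -4.1]
33.45 [ 0.6019 -0.0225  0.0076] [ 0.5 -6.2 -4.1]
```

Emit:
{"name": "jog_arm", "arguments": {
  "plan": [
    [-0.0001, 0.0004, 0, 0, 0, 0],
    [0, 0.0004, 0, 0, 0, 0],
    [-0.0001, 0.0003, 0, 0, 0, 0],
    [0, 0, 0, 0, 0, 0],
    [0, 0, 0, 0, 0, 0],
    [0, 0, 0, 0, 0, 0],
    [0, 0, 0, 0, 0, 0],
    [0, 0, 0, 0, 0, 0],
    [0, 0, 0, 0, 0, 0],
    [0, 0, 0, 0, 0, 0]
  ]
}}

```text
clock: 34.45
tcp_pos: [0.602, -0.0222, 0.0078]
orientation: [0.001, 0.657, 0.754, -0.001]
wrist_force: [-0.1, -8.5, -3.2]
finger_gap: 0.0125
```

```bash
python3 - <<'E'
from workcell import *
import numpy as np
for i in range(3):
    read_camera("top"); s=get_state(); print(s["clock"],s["tcp_pos"].round(4),s["wrist_force"].round(1),s["orientation"].round(4))
E
```

```text
34.5 [ 0.602  -0.0222  0.0078] [ 0.4 -8.5 -3.9] [ 1.200e-03  6.573e-01  7.536e-01 -7.000e-04]
34.55 [ 0.602  -0.0222  0.0078] [ 0.5 -8.9 -3.4] [ 1.200e-03  6.573e-01  7.536e-01 -7.000e-04]
34.6 [ 0.602  -0.0222  0.0078] [ 1.1 -7.7 -4.6] [ 1.300e-03  6.573e-01  7.537e-01 -7.000e-04]
```

Emit:
{"name": "jog_arm", "arguments": {
  "plan": [
    [-0.0001, 0.0003, 0, 0, 0, 0],
    [0, 0.0002, 0, 0, 0, 0],
    [0, 0.0002, 0, 0, 0, 0],
    [0, 0, 0, 0, 0, 0],
    [0, 0, 0, 0, 0, 0],
    [0, 0, 0, 0, 0, 0],
    [0, 0, 0, 0, 0, 0],
    [0, 0, 0, 0, 0, 0],
    [0, 0, 0, 0, 0, 0],
    [0, 0, 0, 0, 0, 0]
  ]
}}

```text
clock: 35.6
tcp_pos: [0.602, -0.022, 0.0079]
orientation: [0.002, 0.657, 0.754, -0.001]
wrist_force: [0.4, -9.6, -2.8]
finger_gap: 0.0123
```

```bash
python3 - <<'E'
from workcell import *
import numpy as np
for i in range(3):
    read_camera("top"); s=get_state(); print(s["clock"],s["tcp_pos"].round(4),s["wrist_force"].round(1))
E
```

```text
35.65 [ 0.602  -0.022   0.0079] [  0.5 -10.3  -3.5]
35.7 [ 0.602  -0.022   0.0079] [  0.8 -10.5  -3.2]
35.75 [ 0.602  -0.022   0.0079] [ 0.5 -9.1 -2.9]
```

Emit:
{"name": "jog_arm", "arguments": {
  "plan": [
    [0.0004, -0.003, 0, 0, 0, 0],
    [0.0007, -0.005, 0, 0, 0, 0],
    [0.0014, -0.0099, 0, 0, 0, 0],
    [0.0021, -0.0149, 0, 0, 0, 0],
    [0.0028, -0.0198, 0, 0, 0, 0],
    [0.0028, -0.0198, 0, 0, 0, 0],
    [0.0028, -0.0198, 0, 0, 0, 0],
    [0.0028, -0.0198, 0, 0, 0, 0],
    [0.0021, -0.0149, 0, 0, 0, 0],
    [0.0014, -0.0099, 0, 0, 0, 0]
  ]
}}

```text
clock: 36.75
tcp_pos: [0.621, -0.1586, 0.0075]
orientation: [0.0, 0.657, 0.754, 0.0]
wrist_force: [0.9, -0.4, -2.5]
finger_gap: 0.0125
```

```bash
python3 shot.py wrist w17; python3 shot.py scene s17; python3 shot.py top t17; python3 - <<'E'
import cv2
im=cv2.imread("pics/s17.png")
a=cv2.resize(im[165:265,290:390],None,fx=4,fy=4,interpolation=cv2.INTER_CUBIC)
im=cv2.imread("pics/t17.png")
b=cv2.resize(im[165:265,240:340],None,fx=4,fy=4,interpolation=cv2.INTER_CUBIC)
cv2.imwrite("pics/st17.png",cv2.hconcat([a,b]))
E
```

```text
36.8 [ 0.6212 -0.1598  0.0075] [ 7.000e-04  6.578e-01  7.532e-01 -1.000e-04] [ 1.84 -0.41 -0.8 ] 0.0129
36.85 [ 0.621  -0.1584  0.0074] [3.000e-04 6.576e-01 7.533e-01 1.000e-04] [ 0.24 -0.19 -1.08] 0.0126
36.9 [ 0.6206 -0.1572  0.0073] [-2.000e-04  6.573e-01  7.536e-01  2.000e-04] [ 0.16 -0.33 -1.76] 0.0124
```

View pics/st17.png

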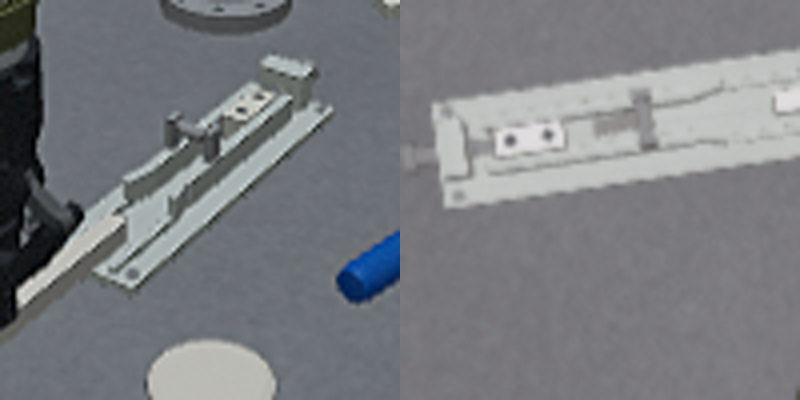

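View pics/w17.png

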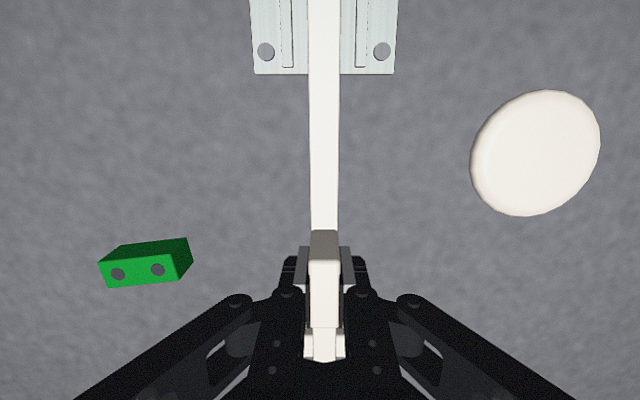

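Emit:
{"name": "jog_arm", "arguments": {
  "plan": [
    [0.001, -0.005, 0.015, 0, 0, 0],
    [0, 0, 0.03, 0, 0, 0],
    [-0.02, 0, 0.003, 0, 0, -1.5],
    [-0.03, 0, 0, 0, 0, -1.6],
    [-0.035, 0, 0, 0, 0, -1.6],
    [-0.035, 0.01, 0, 0, 0, -1.6],
    [-0.03, 0.025, 0, 0, 0, -1.5],
    [-0.02, 0.028, 0, 0, 0, -1.5],
    [-0.012, 0.02, 0, 0, 0, -1.5],
    [-0.004, 0.01, 0, 0, 0, -1.5]
  ]
}}

```text
clock: 37.9
tcp_pos: [0.433, -0.0659, 0.0553]
orientation: [-0.001, 0.733, 0.68, -0.0]
wrist_force: [0.5, -0.1, -1.3]
finger_gap: 0.0125
```

Emit:
{"name": "jog_arm", "arguments": {
  "plan": [
    [0, 0, -0.008, 0, 0, 0],
    [0, 0, -0.012, 0, 0, 0],
    [0, 0, -0.012, 0, 0, 0],
    [0, 0, -0.01, 0, 0, 0],
    [0, 0, -0.006, 0, 0, 0],
    [0, 0, -0.003, 0, 0, 0],
    [0, 0, -0.002, 0, 0, 0],
    [0, 0, 0, 0, 0, 0],
    [0, 0, 0, 0, 0, 0],
    [0, 0, 0, 0, 0, 0]
  ]
}}

```text
clock: 38.9
tcp_pos: [0.436, -0.0689, 0.0028]
orientation: [0.0, 0.734, 0.679, 0.0]
wrist_force: [0.1, 0.7, -2.2]
finger_gap: 0.0132
```

```bash
python3 shot.py wrist w18; python3 shot.py scene s18
```

```text
38.95 [ 0.436  -0.0688  0.0028] [4.000e-04 7.339e-01 6.792e-01 2.000e-04] [ 0.5  -0.01 -2.45] 0.0125
39.0 [ 0.436  -0.0688  0.0027] [3.000e-04 7.339e-01 6.792e-01 2.000e-04] [ 0.14  0.34 -1.45] 0.0126
```

View pics/w18.png

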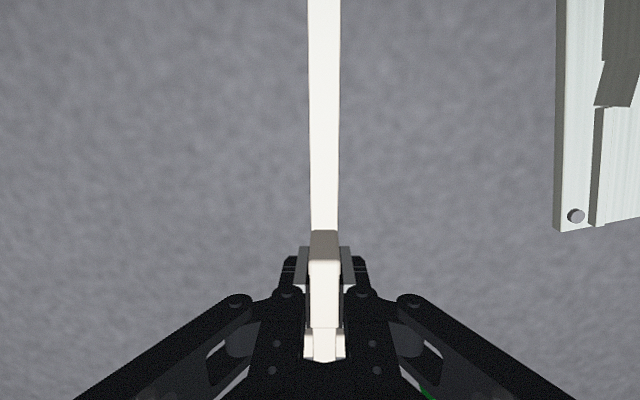

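Emit:
{"name": "jog_arm", "arguments": {
  "plan": [
    [0, 0, -0.002, 0, 0, 0],
    [0, 0, -0.002, 0, 0, 0],
    [0, 0, -0.001, 0, 0, 0],
    [0, 0, -0.0005, 0, 0, 0],
    [0, 0, -0.0004, 0, 0, 0],
    [0, 0, 0, 0, 0, 0],
    [0, 0, 0, 0, 0, 0],
    [0, 0, 0, 0, 0, 0],
    [0, 0, 0, 0, 0, 0],
    [0, 0, 0, 0, 0, 0]
  ]
}}

```text
clock: 40.0
tcp_pos: [0.4359, -0.0688, -0.0014]
orientation: [0.001, 0.734, 0.679, 0.0]
wrist_force: [-7.5, 2.3, 23.5]
finger_gap: 0.0128
```

Emit:
{"name": "jog_arm", "arguments": {
  "plan": [
    [0, 0, 0.0008, 0, 0, 0],
    [0, 0, 0.0004, 0, 0, 0],
    [0, 0, 0, 0, 0, 0],
    [0, 0, 0, 0, 0, 0],
    [0, 0, 0, 0, 0, 0],
    [0, 0, 0, 0, 0, 0],
    [0, 0, 0, 0, 0, 0],
    [0, 0, 0, 0, 0, 0],
    [0, 0, 0, 0, 0, 0],
    [0, 0, 0, 0, 0, 0]
  ]
}}

```text
clock: 41.0
tcp_pos: [0.4359, -0.0688, -0.0013]
orientation: [0.0, 0.734, 0.679, 0.0]
wrist_force: [-3.8, 2.3, 10.0]
finger_gap: 0.0125
```

Now release and rise straight up.

Emit:
{"name": "jog_arm", "arguments": {
  "plan": [
    [0, 0, 0.0005, 0, 0, 0],
    [0, 0, 0, 0, 0, 0],
    [0, 0, 0, 0, 0, 0],
    [0, 0, 0, 0, 0, 0],
    [0, 0, 0, 0, 0, 0],
    [0, 0, 0, 0, 0, 0],
    [0, 0, 0, 0, 0, 0],
    [0, 0, 0, 0, 0, 0],
    [0, 0, 0.003, 0, 0, 0],
    [0, 0, 0.008, 0, 0, 0]
  ],
  "hand": 0.5
}}

```text
clock: 42.0
tcp_pos: [0.435, -0.0685, 0.0091]
orientation: [-0.001, 0.734, 0.679, -0.0]
wrist_force: [-0.8, 0.3, -0.2]
finger_gap: 0.0427
```

Emit:
{"name": "jog_arm", "arguments": {
  "plan": [
    [0, 0, 0.015, 0, 0, 0],
    [0, 0, 0.025, 0, 0, 0],
    [0, 0, 0.03, 0, 0, 0],
    [0, 0, 0.03, 0, 0, 0],
    [0, 0, 0.03, 0, 0, 0],
    [0, 0, 0.02, 0, 0, 0],
    [0, 0, 0.01, 0, 0, 0],
    [0, 0, 0, 0, 0, 0],
    [0, 0, 0, 0, 0, 0],
    [0, 0, 0, 0, 0, 0]
  ]
}}

```text
clock: 43.0
tcp_pos: [0.4348, -0.0684, 0.168]
orientation: [-0.001, 0.734, 0.679, -0.001]
wrist_force: [-0.6, 0.0, -0.1]
finger_gap: 0.0429
```

```bash
python3 shot.py wrist w19; python3 shot.py scene s19; python3 shot.py top t19; python3 - <<'E'
import cv2
im=cv2.imread("pics/s19.png")
a=cv2.resize(im[165:265,290:390],None,fx=4,fy=4,interpolation=cv2.INTER_CUBIC)
im=cv2.imread("pics/t19.png")
b=cv2.resize(im[165:265,240:340],None,fx=4,fy=4,interpolation=cv2.INTER_CUBIC)
cv2.imwrite("pics/st19.png",cv2.hconcat([a,b]))
E
```

```text
43.05 [ 0.4348 -0.0684  0.168 ] [-1.100e-03  7.339e-01  6.792e-01 -6.000e-04] [-0.4  -0.4  -0.03] 0.0426
43.1 [ 0.4349 -0.0685  0.1681] [-1.000e-03  7.340e-01  6.792e-01 -5.000e-04] [0.34 0.13 0.48] 0.0426
43.15 [ 0.435  -0.0685  0.1682] [-9.000e-04  7.339e-01  6.792e-01 -4.000e-04] [0.12 0.95 0.38] 0.0429
```

View pics/st19.png

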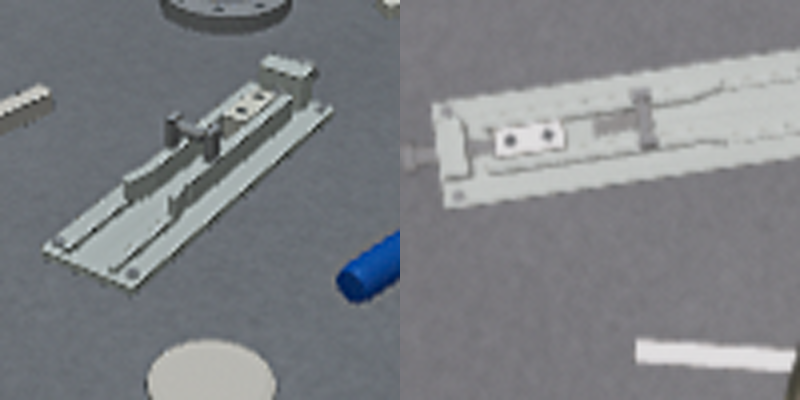

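View pics/w19.png

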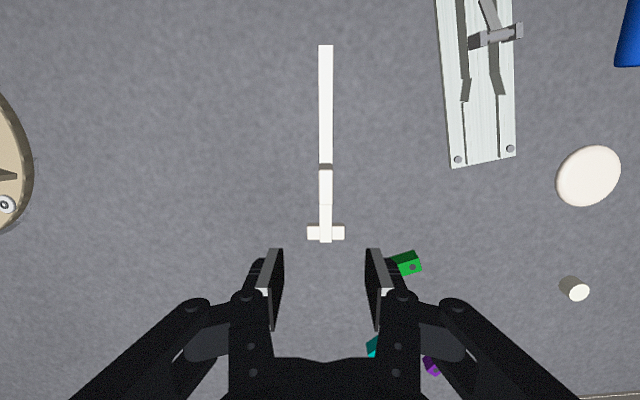

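View pics/s19.png

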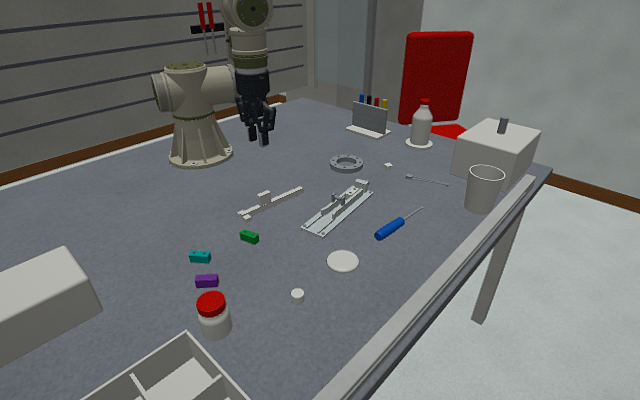

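```bash
python3 - <<'E'
import cv2,numpy as np
a=cv2.imread("pics/top0.png").astype(int);b=cv2.imread("pics/t19.png").astype(int)
m=(cv2.medianBlur(abs(a-b).max(2).astype(np.uint8),3)>35).astype(np.uint8)
n,l,s,c=cv2.connectedComponentsWithStats(m)
print([(s[i].tolist()) for i in range(1,n)])
for r in (196,197,198): print(b[r,280:300].min(1).tolist(), a[r,280:300].min(1).tolist())
from workcell import *
hand_in()
E
```

```text
[[264, 198, 5, 3, 11], [276, 198, 2, 1, 2], [417, 199, 8, 17, 132], [286, 213, 143, 187, 11980], [390, 225, 9, 8, 52], [412, 230, 5, 13, 35], [308, 250, 1, 2, 2], [311, 250, 2, 2, 4], [323, 251, 5, 2, 10], [305, 389, 1, 1, 1], [310, 390, 2, 3, 6], [0, 392, 38, 8, 207], [295, 392, 17, 8, 90], [335, 393, 6, 7, 26], [323, 399, 5, 1, 5]]
[174, 183, 190, 191, 192, 192, 193, 190, 162, 145, 143, 142, 141, 142, 141, 140, 142, 148, 140, 135] [191, 193, 194, 197, 198, 197, 195, 193, 166, 147, 144, 143, 145, 144, 144, 142, 145, 151, 144, 138]
[199, 174, 190, 191, 192, 194, 192, 190, 167, 144, 142, 141, 149, 148, 150, 154, 158, 172, 158, 151] [196, 197, 196, 195, 196, 195, 198, 196, 171, 148, 146, 145, 152, 149, 152, 156, 162, 173, 160, 153]
[215, 165, 188, 191, 192, 193, 192, 189, 171, 152, 157, 155, 172, 167, 173, 190, 192, 192, 189, 172] [195, 196, 195, 196, 196, 196, 195, 195, 174, 153, 161, 159, 173, 170, 178, 192, 196, 196, 192, 174]
the job is handed in; nothing more can be done
```

The bar is home against the end stop with the pawl down behind it, and the stick is back on the bench. I handed the job in at about 43 s of the 61 s allowed, with the gripper open and clear of everything.

- **Bar:** The first two tries to grip it closed above the bar, because the fingertips sit about 25 mm short of the reported tool point. After I corrected for that, I laid it lengthwise in the trough and let go.
- **Feed:** I pushed it through the channel and under the pawl with the stick's head. I felt the stop at a bar nose of about jig x = 126–127 mm.
- **Press:** The wrist read about 10 N along the channel (single noisy readings of 9.1 to 10.5 N), held for more than half a second. With about 1.2 N of drag taken off, that is roughly 8.5 N on the stop.
- **Stick:** I drew it out along the channel and laid it back near where it started, clear of the jig. The first touch-down pressed it on the bench with about 23 N; I eased that to 10 N before letting go.

**Last checks:**
- **Bar and pawl:** The top picture shows the bar against the stop tip. The pawl tip is at the same pixels as at the start, about 16 mm behind the bar's tail.
- **Stick:** The wrist and scene views show it lying flat on its underside.
- **Bystanders:** Comparing the first and last top pictures shows no bystander moved wherever the arm did not block the view. The arm hid part of the coloured look-alikes there, but the scene picture shows them in place. I never moved the gripper against them.

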